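# Set up the cracker press for the next batch

## Task

Set up the next cracker batch: swing the die holder's red locking lever wide open, seat every forming die on the bench fully home in the pocket of its colour, then swing the lever fully shut over them. Also log the seasoning jars, before or after: stand every jar upright in the middle of a blue pad of the scan station, one to a pad, with its code label squarely facing the red window. Leave everything else on the bench where it is.

Things in the scene. Friction and masses are not known exactly. Their poses are not given: they have to be found in the camera images.
- holder: Fixed die holder: steel base plate 110 x 262 x 6 mm with an aluminium block 62 (x) x 184 (y) mm, top 26 mm above the table, with three pockets in a row along its y, 56 mm apart, each 37 (x) x 47 (y) mm and 20 mm deep, bordered by strips of its die's colour. Origin: on the table under the middle pocket. Its yaw varies.
- pocket_purple (a point): Centre of the floor of the purple-bordered pocket, 6 mm above the table and 20 mm below the pocket's mouth; axes as the holder's.
- pocket_yellow (a point): Centre of the floor of the yellow-bordered pocket, 6 mm above the table and 20 mm below the pocket's mouth; axes as the holder's.
- pocket_green (a point): Centre of the floor of the green-bordered pocket, 6 mm above the table and 20 mm below the pocket's mouth; axes as the holder's.
- die_purple: Loose forming die, an upright, bottom-heavy aluminium block 34 (x) x 44 (y) x 46 (z) mm with a purple top, about 0.16 kg. Origin: centre of its underside. Fits the purple pocket either way round, 1.5 mm clear each side; seated, its origin is on the pocket floor and its top stands 26 mm above the block. May be absent.
- die_yellow: Loose forming die, an upright, bottom-heavy aluminium block 34 (x) x 44 (y) x 46 (z) mm with a yellow top, about 0.16 kg. Origin: centre of its underside. Fits the yellow pocket either way round, 1.5 mm clear each side; seated, its origin is on the pocket floor and its top stands 26 mm above the block. May be absent.
- die_green: Loose forming die, an upright, bottom-heavy aluminium block 34 (x) x 44 (y) x 46 (z) mm with a green top, about 0.16 kg. Origin: centre of its underside. Fits the green pocket either way round, 1.5 mm clear each side; seated, its origin is on the pocket floor and its top stands 26 mm above the block. May be absent.
- clamp (a joint): Locking lever: red bar that swings level about an upright post at the holder's +y end and stays where left. 0 = shut, over the row of pockets; grows as its free end swings out toward the holder's -x (to the robot), clockwise from above; stop at 1.2 rad. Bar 18 mm wide, underside 57 mm, top 69 mm above the table (5 mm over seated dies).
- clamp_hinge (a point): On the lever's upright pivot axis, 57 mm above the table, at the holder's (0, 108) mm; axes as the holder's.
- clamp_knob (a point): Top centre of the lever's black upright grip knob, 16 mm in diameter and standing 32 mm above the bar, 186 mm from the pivot, top 101 mm above the table.
- scanner: Fixed scan station: grey base 4 mm thick, a white scanner block (35 x 220 mm, top 80 mm above the table) along its +x side with two red windows looking to its -x, and in front of each window a round blue pad 60 mm in diameter. Origin: on the table midway between the pads. Window face at x = 74 mm; its yaw varies.
- pad_0 (a point): Centre of a blue pad, at the station's (0, 50) mm, 4 mm above the table; axes as the station's (x points straight at that pad's red window).
- pad_1 (a point): Centre of a blue pad, at the station's (0, -50) mm, 4 mm above the table; axes as the station's (x points straight at that pad's red window).
- jar_orange: Loose closed seasoning jar, upright cylinder 54 mm in diameter, 62 mm high, about 0.18 kg, bottom-heavy, cream with an orange lid 14 mm deep. White label with black code bars on its +x side; a black stripe on the lid runs from the centre toward the label. Origin: centre of its underside.
- jar_orange_label (a point): Middle of that jar's code label, on its +x side, 27 mm from the axis, 25 mm up.
- jar_pink: Loose closed seasoning jar, upright cylinder 54 mm in diameter, 62 mm high, about 0.18 kg, bottom-heavy, cream with a pink lid 14 mm deep. White label with black code bars on its +x side; a black stripe on the lid runs from the centre toward the label. Origin: centre of its underside.
- jar_pink_label (a point): Middle of that jar's code label, on its +x side, 27 mm from the axis, 25 mm up.
- cup: Bystander, leave alone: small steel cup among the dies and jars, 40 mm in diameter, 45 mm high.
- weight: Bystander, leave alone: small brass weight, 36 mm in diameter, 35 mm high, near the lever.
- cracker: Bystander, leave alone: loose purple cracker, 64 mm in diameter, 8 mm thick.

How it is judged:
By the outcome, as a careful person would: the job done as asked, in the order asked, and still so for the second after the job is handed in, with the robot touching nothing.
Of die_purple, die_yellow, die_green only 2 to 3 are there at a start; the rules pass over those that are not, and their reading is None.
At some moment in a run one of die_purple, die_yellow, die_green, jar_orange, jar_pink may be knocked a few centimetres aside while the robot is not near it.
It also fails if it takes over 208 s, if anything falls off the work surface, if the arm or the gripper's body presses on something with over 40 N, if the wrist force passes 120 N, or if a joint passes its speed limit or range.

## Robot

A 6-joint arm with a two-finger parallel gripper is mounted at the origin on the work surface. World frame = base frame: x ahead of the robot, y to its left, z up, the work surface at z = 0. Lengths are in m, angles in degrees, forces in N, time in s.
With the tool pointing down it reaches from about 0.3 to 0.75 m from the base axis. Payload 8.5 kg.
Tool frame: the origin (TCP) lies midway between the tips of the shut fingers; the grasp point (between the pads) lies grasp_offset behind it (grasp_offset is the distance from the TCP to the grasp point, in m); z points along the fingers, y is the line along which they close (so a half turn about z gives the same grasp; the last joint's range is limited). The gripper opens to 85 mm and grips with 20 to 120 N. Pads are 22 mm wide; open, the fingers measure 114 mm over their backs; the gripper's body (76 mm by 85 mm) begins 54 mm behind the grasp point. The pads swing forward as they close: fully open they stand 13 mm farther back than shut.
Start: joints at [-87.279, 21.807, 74.336, -0, 83.858, -12.336], TCP at [0.143, -0.531, 0.231] pointing down, gripper open.
Joint ranges: [-178.18, 178.18], [-50.72, 133.34], [12.68, 142.11], [-81.47, 261.47], [9.98, 163.14], [-165.26, 165.26]. Speed limits (degrees/s): [136.94, 136.94, 180, 180, 180, 180].

## Interface

Orientations are given as a 3x3 rotation matrix whose columns are the frame's x, y, z axes.
In Python, from rig import observe, get_image, camera_params, close_job, grasp_offset gives the robot as it stands.
- The arm moves only by the shell command python3 -m handwheel 'ROWS' [OPENING] [FORCE]. ROWS is JSON, a list of rows, each a list of 2 entries, a list of its own where there are three numbers: the shift along the tool's x, y, z as a fraction of full scale, then the turn, a rotation vector about the tool's x, y, z as a fraction of full scale. In form: [[[dx, dy, dz], [ax, ay, az]], ...]. A call has 1 to 10 rows; each row is the pose to reach, as a shift and turn from the pose commanded when the call began, along the tool's axes at that moment, turning the shorter way round; what a row does not reach only later rows make up. Full scale, the value 1, is 0.5 m for a shift and pi rad for a turn. A row lasts 1/10 s, in which the tool goes at most 50 mm and 8.59 degrees, less where a joint would pass 70% of its speed; a pose out of reach is approached as far as the arm can. A call with a number of a shift or a turn outside -1 to 1 is refused whole. A call with a gripper value outside its range is refused whole. OPENING is the opening, from 0 (shut) to 1 (fully open), set as the call begins (- or left out, the last holds). The fingers move at their own pace and stop on an object; FORCE is the grip in N (left out, the last holds). Time passes only in rows, so rows that repeat a pose let the fingers close. It gives the time, the measured TCP pose, the force, the opening and the grip force at its end, in the units of the state.
- observe(): the state, without advancing time (a new reading comes with each control period).
- get_image(name): name is "scene" or "top" or "wrist"; returns (picture, depth): 400x640x3 uint8, red, green, blue; 400x640 float32, m along the optical axis (not along the pixel's ray), 0 where there is no reading.
- camera_params(name): a dict with "K" (3x3 intrinsics, pixels), "R" (3x3) and "t" (3): a world point X has camera coordinates R X + t. Camera axes: x right, y down, z forward; pixel columns grow to the right and rows downward; lengths in m; the calibration is good to about 2 mm. A picture is of the moment at which its call begins: read the wrist's pose just before it. camera_params takes no time and is no camera call; for the wrist camera it gives the pose at the moment of the call.
- close_job(): hands the job in; it is judged then, once.
The state is a dict: "time_s": time; "q": joint angles; "qvel": joint speeds; "joint_efforts": joint torques, N m; "position": TCP position; "tool_rot": TCP orientation; "ft_force": force on the tool from outside, world axes, zero at the start; "wrist_torque": the same for the moment, N m; "grip_width": finger opening in m; "gripper_force": force on a finger pad.
Only numpy, scipy, OpenCV 4.12 (cv2) and the standard library are available. Lean on these libraries where they do the work, as an engineer would, in place of code of your own. Each camera call takes 0.05 s, during which the arm holds its last target. There are 200 camera calls.

## Working session

There is one attempt and no reset: what is moved stays moved. The work goes in short steps, Python scripts to look and compute and a shell command to move; the robot and the scene stay as the last step left them, time stands still between calls to the robot, and variables do not carry over. Pictures are saved under pics/ and viewed, at most 14 in all, crops included, and the job is handed in when it is done.

```bash
mkdir -p pics; ls
python3 - <<'E'
from rig import *
import cv2,numpy as np
np.set_printoptions(precision=4,suppress=True)
o=observe();print(o['time_s'],o['position'],o['tool_rot'],grasp_offset if not callable(grasp_offset) else grasp_offset())
for n in("top","scene"):
    p,d=get_image(n);cv2.imwrite(f"pics/{n}0.png",p[:,:,::-1]);np.savez(f"pics/{n}0.npz",p=p,d=d)
    c=camera_params(n);print(n,c["K"],-c["R"].T@c["t"],c["R"])
E
```

```text
pics
0.0 [ 0.1429 -0.5308  0.2307] [[ 0.9657  0.2598 -0.0001]
 [ 0.2598 -0.9657  0.0015]
 [ 0.0003 -0.0015 -1.    ]] 0.0187
top [[433.6426   0.     321.6493]
 [  0.     433.6426 196.9315]
 [  0.       0.       1.    ]] [0.3265 0.0521 1.3119] [[ 0.0211 -0.9997  0.011 ]
 [-0.9847 -0.0227 -0.1725]
 [ 0.1727 -0.0072 -0.9849]]
scene [[513.4372   0.     325.7202]
 [  0.     513.4372 208.5335]
 [  0.       0.       1.    ]] [ 1.316  -0.5162  0.9181] [[ 0.5991  0.8007  0.0048]
 [ 0.5315 -0.3932 -0.7503]
 [-0.5988  0.452  -0.6611]]
```

View pics/top0.png

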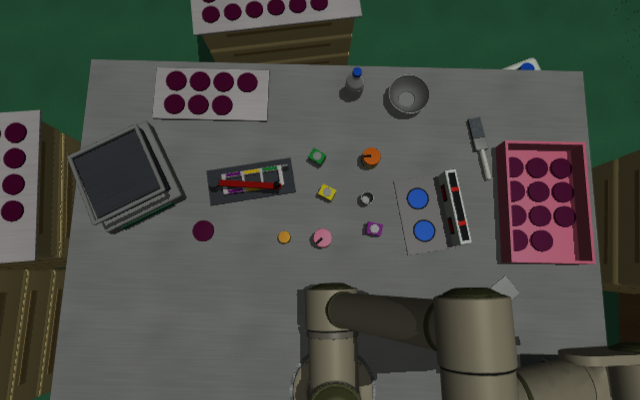

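View pics/scene0.png

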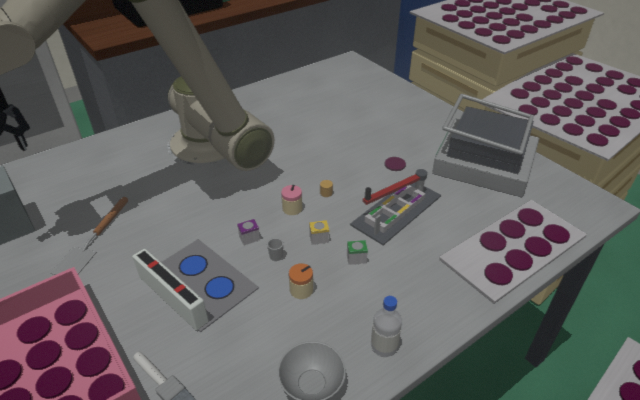

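The top view shows three dies: green (317,157), yellow (327,192) and purple (374,229). It also shows the orange jar (372,157), pink jar (322,238), cup (366,199), weight (284,238), holder (250,182) with its lever part open, and the pads at (418,198) and (424,230).

```bash
cat > lib.py <<'E'
from rig import *
import cv2,numpy as np,sys
np.set_printoptions(precision=4,suppress=True)
def cast(c,uv,z):
    d=c["R"].T@np.linalg.inv(c["K"])@np.array([uv[0],uv[1],1.]);o=-c["R"].T@c["t"]
    return (o+d*(z-o[2])/d[2])
def shot(n,name=None):
    c=camera_params(n);p,d=get_image(n)
    if name: cv2.imwrite(f"pics/{name}.png",p[:,:,::-1])
    return c,p,d
def blobs(p,lo,hi,amin=15):
    h=cv2.cvtColor(p,cv2.COLOR_RGB2HSV);m=cv2.inRange(h,np.array(lo),np.array(hi))
    cs,_=cv2.findContours(m,cv2.RETR_EXTERNAL,cv2.CHAIN_APPROX_NONE)
    return sorted([c for c in cs if cv2.contourArea(c)>=amin],key=cv2.contourArea,reverse=True)
def cen(c):
    m=cv2.moments(c);return np.array([m['m10']/m['m00'],m['m01']/m['m00']])
HSV=dict(green=((50,120,40),(75,255,255)),yellow=((24,120,80),(34,255,255)),purple=((136,120,50),(150,255,255)),
 orange=((6,150,110),(16,255,255)),pink=((160,60,120),(178,170,255)),blue=((105,150,60),(120,255,255)),red=((0,180,80),(4,255,255)))
def go(x,y,z,a,o=None):
    """shift/turn fractions to TCP x,y,z with closing line at angle a deg (mod 180)"""
    o=o or observe();R=np.array(o['tool_rot']);best=None
    for k in(0,180):
        t=np.radians(a+k);Y=np.array([np.cos(t),np.sin(t),0]);Z=np.array([0,0,-1.]);T=np.c_[np.cross(Y,Z),Y,Z]
        v=cv2.Rodrigues(R.T@T)[0].ravel()
        q6=o['q'][5]+np.degrees(v[2])
        print("a",a+k,"shift",R.T@(np.array([x,y,z])-o['position'])/.5,"turn",v/np.pi,"q6~",round(q6,1),"deg",np.round(np.degrees(v[2]),1))
E
python3 - <<'E'
from lib import *
f=np.load('pics/top0.npz');p=f['p'];c=camera_params("top")
H=dict(green=.046,yellow=.046,purple=.046,orange=.062,pink=.062,blue=.004,red=.069)
for k,(lo,hi) in HSV.items():
    for b in blobs(p,lo,hi)[:6]:
        u=cen(b)
        if 60<u[1]<260 and 180<u[0]<500: print(k,cv2.contourArea(b),u,cast(c,u,H[k]))
E
```

```text
green 145.0 [316.7103 155.831 ] [0.6739 0.0603 0.046 ]
green 22.5 [269.1185 168.0296] [0.6327 0.2019 0.046 ]
yellow 160.0 [326.6812 191.7125] [0.5646 0.0282 0.046 ]
yellow 36.5 [251.0639 170.6575] [0.6234 0.2555 0.046 ]
purple 32.5 [368.7538 227.7179] [ 0.4601 -0.0972  0.046 ]
purple 26.0 [379.3397 229.7436] [ 0.4548 -0.1282  0.046 ]
purple 18.0 [233.1481 173.7037] [0.6128 0.3084 0.046 ]
orange 182.0 [371.9478 155.8214] [ 0.6735 -0.1043  0.062 ]
pink 207.5 [322.8482 236.8   ] [0.4292 0.037  0.062 ]
blue 295.0 [423.8441 230.4186] [ 0.46   -0.2692  0.004 ]
blue 289.5 [417.4606 198.2631] [ 0.5585 -0.2515  0.004 ]
blue 48.5 [356.9003  71.3574] [ 0.97   -0.0626  0.004 ]
red 210.0 [245.5952 183.6349] [0.5788 0.2658 0.069 ]
red 22.0 [461.8864 222.6591] [ 0.4783 -0.3639  0.069 ]
red 19.0 [454.4474 188.6842] [ 0.578  -0.3455  0.069 ]
```

Run:
```python
from lib import *
c=camera_params("wrist");o=observe();R=np.array(o['tool_rot'])
print(c["K"],R.T@(-c["R"].T@c["t"]-o['position']),c["R"]@R)
go(.50,0.20,.38,-90);go(.47,-0.1,.38,-90)
```

```text
[[311.7269   0.     318.9   ]
 [  0.     311.7269 201.776 ]
 [  0.       0.       1.    ]] [ 0.0658 -0.0006 -0.1412] [[-0.0014  1.      0.0012]
 [-0.9652 -0.001  -0.2615]
 [-0.2615 -0.0016  0.9652]]
a -90 shift [ 1.0695 -1.2264 -0.2966] turn [-0.0004 -0.      0.0836] q6~ 2.7 deg 15.1
a 90 shift [ 1.0695 -1.2264 -0.2966] turn [ 0.     -0.0006 -0.9164] q6~ -177.3 deg -164.9
a -90 shift [ 0.8557 -0.6625 -0.2974] turn [-0.0004 -0.      0.0836] q6~ 2.7 deg 15.1
a 90 shift [ 0.8557 -0.6625 -0.2974] turn [ 0.     -0.0006 -0.9164] q6~ -177.3 deg -164.9
```

```bash
python3 -m handwheel '[[[0.856,-0.6625,-0.297],[0,0,0.0836]],[[0.856,-0.6625,-0.297],[0,0,0.0836]],[[0.856,-0.6625,-0.297],[0,0,0.0836]],[[0.856,-0.6625,-0.297],[0,0,0.0836]],[[0.856,-0.6625,-0.297],[0,0,0.0836]],[[0.856,-0.6625,-0.297],[0,0,0.0836]],[[0.856,-0.6625,-0.297],[0,0,0.0836]],[[0.856,-0.6625,-0.297],[0,0,0.0836]],[[0.856,-0.6625,-0.297],[0,0,0.0836]],[[0.856,-0.6625,-0.297],[0,0,0.0836]]]' 1
python3 -m handwheel '[[[0,-0.2,0],[0,0,0]],[[0,-0.2,0],[0,0,0]],[[0,-0.2,0],[0,0,0]],[[0,-0.2,0],[0,0,0]],[[0,-0.2,0],[0,0,0]],[[0,-0.2,0],[0,0,0]],[[0,-0.2,0],[0,0,0]]]'
python3 - <<'E'
from lib import *
c,p,d=shot("wrist","w1");np.savez("pics/w1.npz",p=p,d=d,**c)
print(observe()['position'],observe()['time_s'])
E
```

```text
time_s: 1.1
position: [0.4351, -0.1451, 0.3641]
tool_rot: [[1.0, 0.0, -0.0], [0.0, -1.0, 0.0], [-0.0, -0.0, -1.0]]
ft_force: [0.6, -1.5, 0.9]
grip_width: 0.0854
gripper_force: 0.0
time_s: 1.8
position: [0.4345, -0.0481, 0.3634]
tool_rot: [[1.0, -0.002, -0.0], [-0.002, -1.0, 0.0], [-0.0, -0.0, -1.0]]
ft_force: [-0.6, 0.2, -0.3]
grip_width: 0.0855
gripper_force: 0.0
[ 0.4344 -0.048   0.3635] 1.85
```

View pics/w1.png

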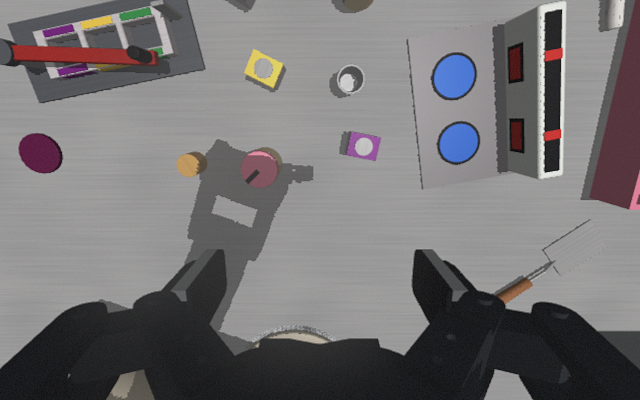

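The wrist view shows the holder at top left with its lever half open, the yellow die (264,69), the purple die (363,146), the pink jar (260,170), the weight (190,164) and the pads (454,76) and (458,142). I'll move forward to include the green die and orange jar.

```bash
python3 -m handwheel '[[[0.16,-0.1,0],[0,0,0]],[[0.16,-0.1,0],[0,0,0]],[[0.16,-0.1,0],[0,0,0]],[[0.16,-0.1,0],[0,0,0]],[[0.16,-0.1,0],[0,0,0]],[[0.16,-0.1,0],[0,0,0]]]'
python3 - <<'E'
from lib import *
c,p,d=shot("wrist","w2");np.savez("pics/w2.npz",p=p,d=d,**c)
print(observe()['position'],observe()['time_s'])
E
```

```text
time_s: 2.45
position: [0.5138, 0.0023, 0.3641]
tool_rot: [[1.0, -0.001, 0.001], [-0.001, -1.0, -0.0], [0.001, 0.0, -1.0]]
ft_force: [-0.1, 0.9, 0.3]
grip_width: 0.0855
gripper_force: 0.0
[0.5138 0.0023 0.3641] 2.5
```

View pics/w2.png

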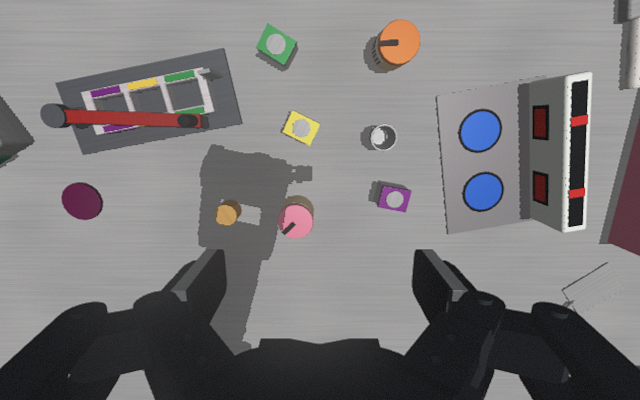

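The view now covers everything: green die (277,45), yellow (301,128), purple (395,198), orange jar (399,42), pink jar (297,218), pads (480,131) and (483,191), lever post (55,115) and knob (190,120). The purple pocket is on the post side.

```bash
cat >> lib.py <<'E'
def poly(c,cnt,z): return np.array([cast(c,q.ravel(),z)[:2] for q in cnt],np.float32)
def die(c,p,k,z=.046,near=None):
    bs=[b for b in blobs(p,*HSV[k],amin=60)]
    if near is not None: bs=[b for b in bs if np.linalg.norm(cast(c,cen(b),z)[:2]-near)<.06]
    b=np.vstack(bs[:3]) if near is not None else bs[0]
    (x,y),(w,h),a=cv2.minAreaRect(poly(c,b,z)*1000)
    if w>h: a+=90;w,h=h,w      # a = direction of short side (die x)
    print(k,"centre",np.round([x,y],1),"size",round(w,1),round(h,1),"short-side angle",round(a,1))
def jar(c,p,k):
    b=max(blobs(p,*HSV[k],amin=60),key=cv2.contourArea);pp=poly(c,b,.062)*1000
    (x,y),r=cv2.minEnclosingCircle(pp)
    msk=np.zeros(p.shape[:2],np.uint8);cv2.fillPoly(msk,[cv2.convexHull(b)],1);msk=cv2.erode(msk,np.ones((3,3)))
    g=p.max(2);dark=((g<70)&(msk>0));v,u=np.nonzero(dark)
    s=np.array([cast(c,q,.062)[:2]*1000 for q in zip(u,v)]) if len(u) else np.zeros((0,2))
    m=s.mean(0) if len(s) else np.array([np.nan]*2)
    ang=np.nan
    if len(s)>3:
        e=np.linalg.svd(s-m)[2][0];e*=np.sign(e@(m-[x,y]));ang=np.degrees(np.arctan2(e[1],e[0]))
    print(k,"circle",np.round([x,y,r],1),"stripe n",len(s),m,"axis ang",round(ang,1),"c->m ang",round(np.degrees(np.arctan2(m[1]-y,m[0]-x)),1))
E
python3 - <<'E'
from lib import *
f=np.load('pics/w2.npz');p=f['p'];c={k:f[k] for k in"KRt"}
for k in("green","yellow","purple"): 
    for b in blobs(p,*HSV[k],amin=20)[:4]: print(k,cv2.contourArea(b),cen(b),cast(c,cen(b),.046),cast(c,cen(b),.026))
die(c,p,"green",near=[.675,.06]);die(c,p,"yellow",near=[.565,.028]);die(c,p,"purple",near=[.457,-.11])
jar(c,p,"orange");jar(c,p,"pink")
for b in blobs(p,*HSV["blue"],100)[:2]: print("pad",cen(b),cast(c,cen(b),.004))
b=blobs(p,*HSV["red"],100)
for x in b[:4]: r=cv2.minAreaRect(x);print("red",r,cast(c,r[0],.069))
# base plate
h=cv2.cvtColor(p,cv2.COLOR_RGB2HSV);print("plate px",h[70,200],h[140,90],h[100,240])
E
```

```text
green 121.0 [178.9091  76.1405] [0.6346 0.1959 0.046 ] [0.637  0.2044 0.026 ]
green 58.5 [194.735  110.6496] [0.589 0.179 0.046] [0.5894 0.1867 0.026 ]
yellow 671.5 [300.7689 127.5217] [0.5654 0.0293 0.046 ] [0.5648 0.0305 0.026 ]
purple 521.5 [394.4477 198.8079] [ 0.4594 -0.1114  0.046 ] [ 0.4542 -0.1164  0.026 ]
purple 127.5 [105.3712  91.1438] [0.6154 0.3008 0.046 ] [0.6169 0.3138 0.026 ]
purple 62.5 [112.824 127.488] [0.5661 0.2991 0.046 ] [0.5655 0.312  0.026 ]Traceback (most recent call last):
  File "<stdin>", line 5, in <module>
  File "lib.py", line 31, in die
    b=np.vstack(bs[:3]) if near is not None else bs[0]
      ~~~~~~~~~^^^^^^^^
    return _nx.concatenate(arrs, 0, dtype=dtype, casting=casting)
           ~~~~~~~~~~~~~~~^^^^^^^^^^^^^^^^^^^^^^^^^^^^^^^^^^^^^^^
ValueError: need at least one array to concatenate
```

```bash
sed -i 's/green=((50,120,40),(75/green=((50,90,40),(85/' lib.py
python3 - <<'E'
from lib import *
f=np.load('pics/w2.npz');p=f['p'];c={k:f[k] for k in"KRt"}
h=cv2.cvtColor(p,cv2.COLOR_RGB2HSV)
for u,v in [(285,60),(200,70),(90,145),(232,100),(410,30),(310,215),(150,90),(480,131)]: print((u,v),h[v,u])
for k,n in dict(green=[.675,.06],yellow=[.565,.028],purple=[.457,-.11]).items():
    try: die(c,p,k,near=n)
    except Exception as e: print(k,"none")
for k in("orange","pink"):
    try: jar(c,p,k)
    except Exception as e: print(k,e)
for b in blobs(p,*HSV["blue"],100)[:2]: print("pad",cen(b),cast(c,cen(b),.004))
b=blobs(p,*HSV["red"],100)
for x in b[:4]: r=cv2.minAreaRect(x);print("red",r,cast(c,r[0],.069))
E
```

```text
(285, 60) [ 66 115 169]
(200, 70) [160   5 166]
(90, 145) [110  16  95]
(232, 100) [103  17 103]
(410, 30) [ 12 159 221]
(310, 215) [172  89 226]
(150, 90) [120   5  94]
(480, 131) [110 166 212]
green centre [674.2  60.9] size 33.6 43.5 short-side angle 149.4
yellow centre [565.   29.4] size 33.6 43.6 short-side angle 154.0
purple centre [ 459.4 -111.1] size 32.5 42.4 short-side angle 168.9
orange circle [ 672.9 -100.7   26.1] stripe n 8 [671.5872 -93.034 ] axis ang 104.4 c->m ang 99.9
pink circle [429.2  38.9  27.1] stripe n 36 [418.7994  49.4391] axis ang 134.7 c->m ang 134.7
pad [480.0367 130.4279] [ 0.559  -0.2492  0.004 ]
pad [482.9061 191.5287] [ 0.4606 -0.267   0.004 ]
red ((578.968017578125, 120.32401275634766), (9.033716201782227, 17.709659576416016), 79.69515228271484) [ 0.5746 -0.3486  0.069 ]
red ((576.449951171875, 192.64996337890625), (7.9195966720581055, 15.980613708496094), 81.8698959350586) [ 0.474  -0.3666  0.069 ]
```

Run:
```python
from lib import *
f=np.load('pics/w2.npz');p=f['p'];c={k:f[k] for k in"KRt"}
h=cv2.cvtColor(p,cv2.COLOR_RGB2HSV);print(h[118,[90,110,140,180]],h[121,190])
m=(((h[:,:,0]>170)|(h[:,:,0]<5))&(h[:,:,1]>150)&(h[:,:,2]>90)).astype(np.uint8);m[:,300:]=0
cs,_=cv2.findContours(m,0,1);b=max(cs,key=cv2.contourArea);pp=poly(c,b,.069)*1000
print("bar",cv2.boundingRect(b),cv2.minAreaRect(pp),cv2.fitLine(pp,cv2.DIST_L2,0,1,1).ravel())
# knob: dark blob
k=((h[:,:,2]<60)).astype(np.uint8);k[:,:170]=0;k[:,210:]=0;k[:105]=0;k[135:]=0
cs,_=cv2.findContours(k,0,1)
for q in cs:
    if cv2.contourArea(q)>20: print("knob",cv2.boundingRect(q),cv2.contourArea(q),cast(c,cen(q),.101))
q=(h[:,:,1]<60)&(h[:,:,2]>75)&(h[:,:,2]<120);q=q.astype(np.uint8);q[:,260:]=0;q[:,:40]=0;q[:45]=0;q[158:]=0
q=cv2.morphologyEx(q,cv2.MORPH_OPEN,np.ones((3,3)))
cs,_=cv2.findContours(q,0,1);b=np.vstack([x for x in cs if cv2.contourArea(x)>100]);print("plate",cv2.minAreaRect(poly(c,b,.006)*1000))
```

```text
[[  0 168 156]
 [  0 169 157]
 [  1 160 156]
 [165   9  57]] [120   5  52]
bar (64, 110, 116, 16) ((579.408935546875, 269.20989990234375), (154.2116241455078, 16.917003631591797), 87.7910385131836) [  0.0345   0.9994 579.5019 270.2194]
knob (183, 115, 15, 13) 83.0 [0.5753 0.1634 0.101 ]
plate ((571.9365844726562, 269.7880554199219), (164.83433532714844, 320.129150390625), 10.053099632263184)
```

```bash
python3 -c "
import cv2;p=cv2.imread('pics/w2.png')[40:165,30:260];cv2.imwrite('pics/c1.png',cv2.resize(p,None,fx=3,fy=3,interpolation=cv2.INTER_CUBIC))"
```

```text
(no output)
```

View pics/c1.png

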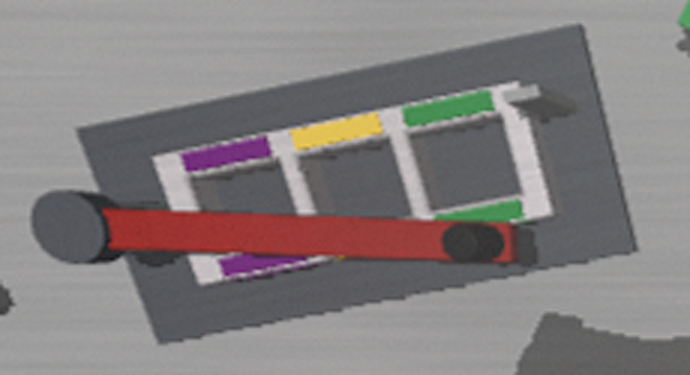

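Run:
```python
from lib import *
f=np.load('pics/w2.npz');c={k:f[k] for k in"KRt"}
P=np.array([cast(c,(30+u/3-.33,40+v/3-.33),.006)[:2] for u,v in[(78,128),(582,25),(636,250),(160,343)]])*1000
print(P,P.mean(0),[np.linalg.norm(P[i]-P[i-1]) for i in range(4)])
for i,j in((0,1),(3,2),(0,3),(1,2)): d=P[i]-P[j] ;print(np.degrees(np.arctan2(d[1],d[0])))
t=np.radians(10.5);o=P.mean(0);hg=o+108*np.array([-np.sin(t),np.cos(t)]);print("hinge",hg)
print("knob now",np.array([575.3,163.4])-hg,np.linalg.norm(np.array([575.3,163.4])-hg))
for th in(0,.215,.4,.6,.8,1.0,1.2,1.25):
    a=t-np.pi/2-th;print(th,hg+186*np.array([np.cos(a),np.sin(a)]),np.degrees(a))
b=blobs(f['p'],(10,80,80),(24,255,255),60)
for x in b[:4]: print("w",cen(x),cast(c,cen(x),.035))
```

```text
[[631.216  399.3716]
 [677.7466 142.5759]
 [571.2007 123.366 ]
 [523.8878 379.6938]] [601.0128 261.2518] [np.float64(109.11724499955206), np.float64(260.97724923395543), np.float64(108.26377732060526), np.float64(260.6577648481092)]
100.27037749474597
100.45793783436709
10.389347944192826
10.220467824104574
hinge [581.3313 367.4434]
knob now [  -6.0313 -204.0434] 204.1324994156921
0 [615.2271 184.558 ] -79.5
0.215 [575.4286 181.5371] -91.81859259531271
0.4 [541.3325 185.7951] -102.41831180523295
0.6 [506.0419 197.3625] -113.87746770784939
0.8 [473.7528 215.7105] -125.33662361046586
1.0 [445.7525 240.1076] -136.79577951308232
1.2 [423.1574 269.5812] -148.25493541569878
1.25 [418.464  277.6089] -151.1197243913529
w [399.4321  42.0698] [ 0.6788 -0.1074  0.035 ]
w [227.4504 212.4996] [0.4348 0.148  0.035 ]
w [141.6372  83.4116] [0.6265 0.2546 0.035 ]
```

```bash
python3 -c "
from lib import *
go(.5755,.1815,.18,-2)"
```

```text
a -2 shift [ 0.1227 -0.3585  0.3683] turn [ 0.0003 -0.0001 -0.4892] q6~ -11.0 deg -88.1
a 178 shift [ 0.1227 -0.3585  0.3683] turn [-0.0001 -0.0003  0.5108] q6~ 169.0 deg 91.9
```

```bash
python3 -m handwheel '[[[0.123,-0.3585,0.2],[0,0,-0.4892]],[[0.123,-0.3585,0.2],[0,0,-0.4892]],[[0.123,-0.3585,0.2],[0,0,-0.4892]],[[0.123,-0.3585,0.2],[0,0,-0.4892]],[[0.123,-0.3585,0.3],[0,0,-0.4892]],[[0.123,-0.3585,0.368],[0,0,-0.4892]],[[0.123,-0.3585,0.368],[0,0,-0.4892]],[[0.123,-0.3585,0.368],[0,0,-0.4892]],[[0.123,-0.3585,0.368],[0,0,-0.4892]],[[0.123,-0.3585,0.368],[0,0,-0.4892]]]' 1 | sed -n 2p
python3 -m handwheel '[[[0,0,0],[0,0,-0.03]],[[0,0,0],[0,0,-0.03]],[[0,0,0],[0,0,-0.03]]]' 1
python3 - <<'E'
from lib import *
c,p,d=shot("wrist","w3");np.savez("pics/w3.npz",p=p,d=d,**c)
go(.5755,.1815,.18,-2)
X=np.array([.5755,.1815,.101]);q=c["K"]@(c["R"]@X+c["t"]);print(q[:2]/q[2])
E
```

```text
position: [0.5758, 0.1816, 0.1801]
time_s: 3.8
position: [0.5758, 0.1818, 0.18]
tool_rot: [[-0.02, 1.0, 0.0], [1.0, 0.02, 0.0], [0.0, 0.0, -1.0]]
ft_force: [-0.9, -0.1, 0.4]
grip_width: 0.0854
gripper_force: 0.0
a -2 shift [-0.0008 -0.0007 -0.0002] turn [ 0.0001 -0.      0.0177] q6~ 8.3 deg 3.2
a 178 shift [-0.0008 -0.0007 -0.0002] turn [ 0.      0.0002 -0.9823] q6~ -171.7 deg -176.8
[319.2986 211.7947]
```

View pics/w3.png

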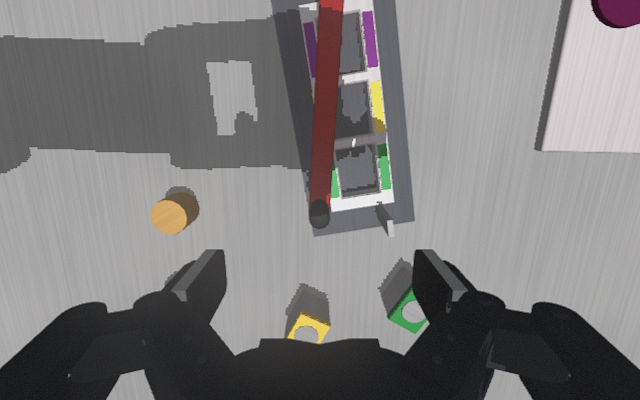

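The knob top sits at (319,213), as predicted. I'll descend and grip it.

```bash
python3 -m handwheel '[[[0,0,0.1],[0,0,0.018]],[[0,0,0.15],[0,0,0.018]],[[0,0,0.18],[0,0,0.018]],[[0,0,0.2],[0,0,0.018]],[[0,0,0.206],[0,0,0.018]],[[0,0,0.206],[0,0,0.018]]]' 0.45 25 
python3 -m handwheel '[[[0,0,0],[0,0,0]],[[0,0,0],[0,0,0]],[[0,0,0],[0,0,0]],[[0,0,0],[0,0,0]],[[0,0,0],[0,0,0]],[[0,0,0],[0,0,0]],[[0,0,0],[0,0,0]]]' 0 25
python3 - <<'E'
from lib import *
o=observe();R=np.array(o['tool_rot']);p=np.array(o['position'])
hg=np.array([.5813,.3674]);r=p[:2]-hg;print(np.linalg.norm(r),np.degrees(np.arctan2(r[1],r[0])))
a0=np.arctan2(r[1],r[0]);L=np.linalg.norm(r);ae=np.radians(10.35-90)-1.2
y0=np.arctan2(R[1,1],R[0,1])
for f in np.arange(.1,1.01,.1):
    a=a0+(ae-a0)*f;q=np.r_[hg+L*np.array([np.cos(a),np.sin(a)]),p[2]]
    print(np.round(R.T@(q-p)/.5,4), "turn",round(-(a-a0)/np.pi,4))
E
```

```text
time_s: 4.45
position: [0.5761, 0.1822, 0.0769]
tool_rot: [[0.034, 0.999, 0.001], [0.999, -0.034, 0.0], [0.0, 0.001, -1.0]]
ft_force: [-0.0, 0.2, 0.5]
grip_width: 0.0387
gripper_force: 0.0
time_s: 5.15
position: [0.5763, 0.1823, 0.0776]
tool_rot: [[0.033, 0.999, 0.002], [0.999, -0.033, 0.0], [0.0, 0.002, -1.0]]
ft_force: [-0.4, -0.5, 6.0]
grip_width: 0.0152
gripper_force: 24.9
0.18516858797976013 -91.53675291448855
[ 0.0016 -0.0367 -0.0001] turn 0.0316
[ 0.0068 -0.0731 -0.0001] turn 0.0632
[ 0.0156 -0.1087 -0.0002] turn 0.0948
[ 0.0279 -0.1434 -0.0003] turn 0.1264
[ 0.0436 -0.1766 -0.0003] turn 0.158
[ 0.0625 -0.2081 -0.0004] turn 0.1896
[ 0.0844 -0.2376 -0.0004] turn 0.2212
[ 0.1091 -0.2648 -0.0005] turn 0.2527
[ 0.1364 -0.2894 -0.0005] turn 0.2843
[ 0.166  -0.3111 -0.0005] turn 0.3159
```

```bash
python3 -m handwheel '[[[0.0005,-0.0184,-0.004],[0,0,0.0158]],[[0.0016,-0.0367,-0.004],[0,0,0.0316]],[[0.004,-0.055,-0.004],[0,0,0.0474]],[[0.0068,-0.0731,-0.004],[0,0,0.0632]],[[0.011,-0.091,-0.004],[0,0,0.079]],[[0.0156,-0.1087,-0.004],[0,0,0.0948]],[[0.0215,-0.126,-0.004],[0,0,0.1106]],[[0.0279,-0.1434,-0.004],[0,0,0.1264]],[[0.0356,-0.16,-0.004],[0,0,0.1422]],[[0.0436,-0.1766,-0.004],[0,0,0.158]]]'
python3 - <<'E'
from lib import *
o=observe();R=np.array(o['tool_rot']);p=np.array(o['position'])
hg=np.array([.5813,.3674]);r=p[:2]-hg;L=np.linalg.norm(r);print(L)
a0=np.arctan2(r[1],r[0]);ae=np.radians(10.35-90)-1.2
for f in np.arange(.1,1.21,.1):
    a=a0+(ae-a0)*f;q=np.r_[hg+.185*np.array([np.cos(a),np.sin(a)]),p[2]]
    print(np.round(R.T@(q-p)/.5,4), "turn",round(-(a-a0)/np.pi,4))
E
```

```text
time_s: 6.15
position: [0.489, 0.2085, 0.0779]
tool_rot: [[0.507, 0.862, 0.002], [0.862, -0.507, 0.003], [0.004, 0.0, -1.0]]
ft_force: [8.1, 11.7, -11.5]
grip_width: 0.0153
gripper_force: 24.9
0.18376246298817037
[-0.0021 -0.0182 -0.    ] turn 0.0157
[-0.0009 -0.0364 -0.    ] turn 0.0314
[ 0.0012 -0.0545 -0.    ] turn 0.0471
[ 0.0043 -0.0725 -0.    ] turn 0.0628
[ 0.0082 -0.0904  0.    ] turn 0.0785
[ 0.013 -0.108  0.   ] turn 0.0942
[ 0.0186 -0.1253  0.    ] turn 0.1099
[ 0.0251 -0.1424  0.0001] turn 0.1256
[ 0.0324 -0.1591  0.0001] turn 0.1413
[ 0.0406 -0.1754  0.0001] turn 0.157
[ 0.0495 -0.1913  0.0001] turn 0.1727
[ 0.0592 -0.2067  0.0002] turn 0.1884
```

```bash
python3 -m handwheel '[[[0,-0.0182,0.003],[0,0,0.0157]],[[0,-0.0364,0.003],[0,0,0.0314]],[[0.002,-0.0545,0.003],[0,0,0.0471]],[[0.005,-0.0725,0.003],[0,0,0.0628]],[[0.0085,-0.0904,0.003],[0,0,0.0785]],[[0.013,-0.108,0.003],[0,0,0.0942]],[[0.0186,-0.1253,0.003],[0,0,0.11]],[[0.0251,-0.1424,0.003],[0,0,0.1256]],[[0.0324,-0.1591,0.003],[0,0,0.1413]],[[0.0406,-0.1754,0.003],[0,0,0.157]]]'
python3 -m handwheel '[[[0.001,-0.005,0],[0,0,0.003]],[[0.001,-0.005,0],[0,0,0.003]],[[0.001,-0.005,0],[0,0,0.003]]]'
```

```text
time_s: 7.15
position: [0.4306, 0.2672, 0.0783]
tool_rot: [[0.853, 0.522, 0.019], [0.522, -0.853, -0.004], [0.014, 0.013, -1.0]]
ft_force: [49.2, -51.5, -17.9]
grip_width: 0.0146
gripper_force: 34.2
time_s: 7.45
position: [0.431, 0.2667, 0.0782]
tool_rot: [[0.858, 0.514, 0.018], [0.514, -0.858, -0.007], [0.012, 0.016, -1.0]]
ft_force: [36.7, -33.9, -12.5]
grip_width: 0.0145
gripper_force: 28.3
```

```bash
python3 -m handwheel '[[[0,0.005,0],[0,0,0]],[[0,0.005,0],[0,0,0]],[[0,0.005,0],[0,0,0]],[[0,0.005,0],[0,0,0]]]' 0.5 25
python3 -m handwheel '[[[0,0.005,-0.1],[0,0,0]],[[0,0.005,-0.2],[0,0,0]],[[0,0.005,-0.3],[0,0,0]],[[0,0.005,-0.4],[0,0,0]],[[0,0.005,-0.45],[0,0,0]],[[0,0.005,-0.45],[0,0,0]]]' 1
python3 -c "
from lib import *
go(.52,.14,.31,-79.6)"
```

```text
time_s: 7.85
position: [0.4228, 0.2693, 0.0771]
tool_rot: [[0.858, 0.514, -0.0], [0.514, -0.858, 0.0], [-0.0, -0.0, -1.0]]
ft_force: [-0.7, 0.5, -0.1]
grip_width: 0.043
gripper_force: 0.0
time_s: 8.45
position: [0.425, 0.2676, 0.3059]
tool_rot: [[0.858, 0.514, 0.007], [0.514, -0.858, 0.003], [0.007, 0.001, -1.0]]
ft_force: [0.7, -0.4, -0.5]
grip_width: 0.0853
gripper_force: 0.0
a -79.6 shift [ 0.0319  0.3165 -0.0076] turn [ 0.     -0.0024  0.1141] q6~ 98.3 deg 20.5
a 100.4 shift [ 0.0319  0.3165 -0.0076] turn [ 0.0034  0.     -0.8859] q6~ -81.7 deg -159.5
```

```bash
python3 -m handwheel '[[[0.032,0.3165,-0.008],[0,-0.002,0.114]],[[0.032,0.3165,-0.008],[0,-0.002,0.114]],[[0.032,0.3165,-0.008],[0,-0.002,0.114]],[[0.032,0.3165,-0.008],[0,-0.002,0.114]],[[0.032,0.3165,-0.008],[0,-0.002,0.114]],[[0.032,0.3165,-0.008],[0,-0.002,0.114]],[[0.032,0.3165,-0.008],[0,-0.002,0.114]]]' | sed -n 2p
python3 - <<'E'
from lib import *
c,p,d=shot("wrist","w4");np.savez("pics/w4.npz",p=p,d=d,**c)
for k,n in dict(green=[.674,.06],yellow=[.565,.029]).items(): 
    try: die(c,p,k,near=n)
    except: print("?")
for k in("green","yellow","purple"): 
    for b in blobs(p,*HSV[k],amin=30)[:4]: print(k,cv2.contourArea(b),cen(b),cast(c,cen(b),.026))
go(.565,.0294,.15,154)
E
```

```text
position: [0.5186, 0.1405, 0.3061]
green centre [673.8  62.2] size 34.5 44.0 short-side angle 149.3
yellow centre [564.8  30.6] size 33.7 44.4 short-side angle 153.8
green 1119.0 [409.3167  51.5176] [0.6785 0.0574 0.026 ]
green 198.0 [286.5  64. ] [0.6371 0.2044 0.026 ]
green 164.0 [288.     106.4309] [0.5874 0.1948 0.026 ]
green 114.0 [ 23.057  124.6023] [0.5021 0.533  0.026 ]
yellow 863.5 [411.3563 148.5144] [0.5639 0.0242 0.026 ]
yellow 201.5 [241.7949  64.0215] [0.627  0.2593 0.026 ]
yellow 160.0 [244.301  106.5125] [0.5771 0.2503 0.026 ]
purple 697.5 [488.9634 241.8397] [ 0.4541 -0.1214  0.026 ]
purple 168.5 [197.1949  64.4402] [0.6164 0.314  0.026 ]
purple 159.5 [201.0491 106.4932] [0.567  0.3052 0.026 ]
a 154 shift [0.0526 0.235  0.3123] turn [0.0023 0.0008 0.7026] q6~ 208.6 deg 126.5
a 334 shift [0.0526 0.235  0.3123] turn [-0.0006  0.002  -0.2973] q6~ 28.6 deg -53.5
```

View pics/w4.png

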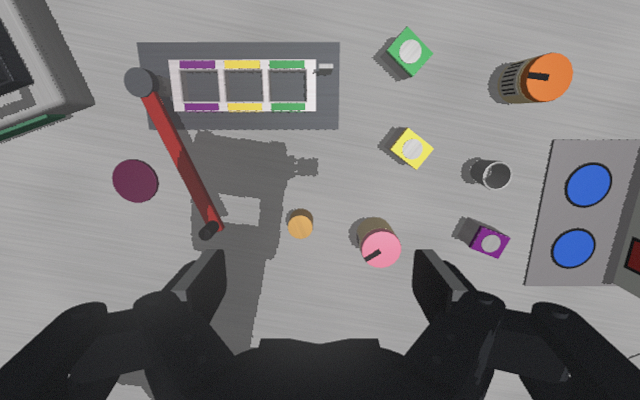

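The lever is open, the pockets are clear, and all three dies and both jars are visible. I'll measure the pockets from close by.

```bash
python3 -c "
from lib import *
go(.602,.2548,.16,10.5)"
```

```text
a 10.5 shift [ 0.2072 -0.1948  0.291 ] turn [-0.0013  0.0018 -0.5001] q6~ -7.9 deg -90.0
a 190.5 shift [ 0.2072 -0.1948  0.291 ] turn [0.0018 0.0013 0.4999] q6~ 172.1 deg 90.0
```

```bash
python3 -m handwheel '[[[0.207,-0.195,0.1],[0,0,-0.5]],[[0.207,-0.195,0.2],[0,0,-0.5]],[[0.207,-0.195,0.291],[0,0,-0.5]],[[0.207,-0.195,0.291],[0,0,-0.5]],[[0.207,-0.195,0.291],[0,0,-0.5]],[[0.207,-0.195,0.291],[0,0,-0.5]],[[0.207,-0.195,0.291],[0,0,-0.5]],[[0.207,-0.195,0.291],[0,0,-0.5]],[[0.207,-0.195,0.291],[0,0,-0.5]],[[0.207,-0.195,0.291],[0,0,-0.5]]]' | sed -n 2p
python3 -m handwheel '[[[0,0,0],[0,0,-0.02]],[[0,0,0],[0,0,-0.02]],[[0,0,0],[0,0,-0.02]],[[0,0,0],[0,0,-0.02]]]' | sed -n 2,3p
python3 - <<'E'
from lib import *
c,p,d=shot("wrist","w5");np.savez("pics/w5.npz",p=p,d=d,**c)
o=observe();print(o['position'],np.degrees(np.arctan2(o['tool_rot'][1][1],o['tool_rot'][0][1])))
for k in("green","yellow","purple"): 
    for b in blobs(p,*HSV[k],amin=100)[:4]:
      r=cv2.minAreaRect(poly(c,b,.026)*1000);print(k,cv2.contourArea(b),cen(b),cast(c,cen(b),.026)[:2],[np.round(x,1) for x in r])
E
```

```text
position: [0.6022, 0.2546, 0.16]
position: [0.6027, 0.2538, 0.16]
tool_rot: [[-0.171, 0.985, -0.006], [0.985, 0.171, -0.002], [-0.001, -0.006, -1.0]]
[0.6028 0.2537 0.1599] 9.861635007457902
green 305.5 [346.7414 247.8483] [0.6366 0.2058] [array([637. , 204.8]), array([ 7.7, 42.3]), np.float64(10.9)]
green 294.5 [293.8834 248.94  ] [0.5871 0.196 ] [array([587. , 196.1]), array([ 8.1, 42.3]), np.float64(10.0)]
yellow 269.0 [347.4387 196.0235] [0.6274 0.2558] [array([627.1, 256.5]), array([ 8.1, 35.6]), np.float64(9.9)]
yellow 254.5 [291.8887 197.5874] [0.5778 0.2457] [array([577.6, 245. ]), array([ 8.1, 32.1]), np.float64(8.7)]
```

View pics/w5.png

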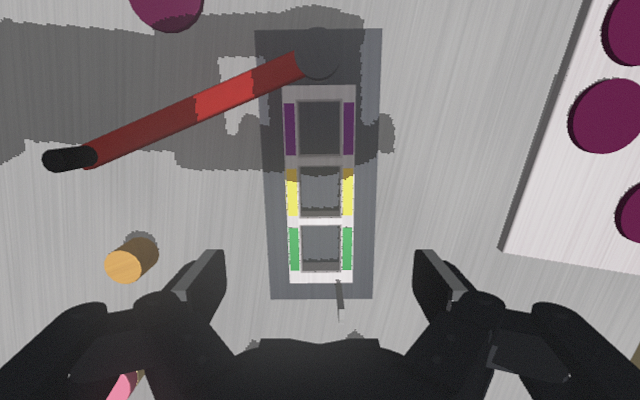

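Run:
```python
from lib import *
f=np.load('pics/w5.npz');p=f['p'];c={k:f[k] for k in"KRt"}
R={"green":((50,80,30),(85,255,255)),"yellow":((18,80,40),(36,255,255)),"purple":((130,80,25),(155,255,255))}
M=[]
for k,(lo,hi) in R.items():
    bs=[b for b in blobs(p,lo,hi,100) if 270<cen(b)[0]<370 and 90<cen(b)[1]<280]
    r=[cv2.minAreaRect(poly(c,b,.026)*1000) for b in bs];print(k,[[np.round(x,1) for x in q] for q in r])
    if len(r)==2: m=(np.array(r[0][0])+r[1][0])/2;M.append(m);print(m)
M=np.array(M);d=M[-1]-M[0];print(np.degrees(np.arctan2(d[1],d[0])),np.linalg.norm(d),M.mean(0))
go(.565,.030,.18,154)
```

```text
green [[array([636.8, 204.8]), array([ 8.6, 42.3]), np.float64(9.1)], [array([587.1, 196.1]), array([ 8.4, 42.3]), np.float64(10.6)]]
[611.9272 200.4148]
yellow [[array([576.3, 250.3]), array([10.3, 42.9]), np.float64(10.3)], [array([626.6, 260. ]), array([ 9.1, 42.8]), np.float64(9.7)]]
[601.4434 255.1867]
purple [[array([616.7, 314.3]), array([ 7.7, 42.7]), np.float64(11.0)], [array([566.9, 305.2]), array([ 8.1, 42. ]), np.float64(10.5)]]
[591.8078 309.7658]
100.42521783104046 111.18645727498128 [601.7262 255.1224]
a 154 shift [-0.4279 -0.1513 -0.0387] turn [-0.0012 -0.0023 -0.8008] q6~ -141.5 deg -144.1
a 334 shift [-0.4279 -0.1513 -0.0387] turn [-0.0018  0.001   0.1992] q6~ 38.5 deg 35.9
```

```bash
python3 -m handwheel '[[[-0.428,-0.151,-0.04],[0,0,0.2]],[[-0.428,-0.151,-0.04],[0,0,0.2]],[[-0.428,-0.151,-0.04],[0,0,0.2]],[[-0.428,-0.151,-0.04],[0,0,0.2]],[[-0.428,-0.151,-0.04],[0,0,0.2]],[[-0.428,-0.151,-0.04],[0,0,0.2]],[[-0.428,-0.151,-0.04],[0,0,0.2]],[[-0.428,-0.151,-0.04],[0,0,0.2]]]' | sed -n 2p
python3 - <<'E'
from lib import *
c,p,d=shot("wrist");np.savez("pics/w6.npz",p=p,d=d,**c)
o=observe();print(o['position'],np.degrees(np.arctan2(o['tool_rot'][1][1],o['tool_rot'][0][1])))
die(c,p,"yellow",near=[.565,.03])
for k,n in dict(green=[.674,.06],purple=[.457,-.11]).items():
    try: die(c,p,k,near=n)
    except: print(k,"?")
go(.565,.030,.02,154)
E
```

```text
position: [0.5656, 0.0307, 0.1805]
[0.5655 0.0308 0.1804] -26.013444517694882
yellow centre [565.1  29.5] size 33.0 42.1 short-side angle 154.0
green centre [673.6  61.7] size 34.6 43.8 short-side angle 149.2
purple ?
a 154 shift [-0.0005  0.0012  0.3209] turn [0.0022 0.0023 0.9999] q6~ 197.3 deg 180.0
a 334 shift [-0.0005  0.0012  0.3209] turn [-0.0015  0.0014 -0.0001] q6~ 17.3 deg -0.0
```

```bash
python3 -m handwheel '[[[-0.002,0,0.08],[0,0,0]],[[-0.002,0,0.16],[0,0,0]],[[-0.002,0,0.23],[0,0,0]],[[-0.002,0,0.28],[0,0,0]],[[-0.002,0,0.31],[0,0,0]],[[-0.002,0,0.32],[0,0,0]],[[-0.002,0,0.32],[0,0,0]],[[-0.002,0,0.32],[0,0,0]]]' 1 | sed -n 2,4p
python3 -m handwheel '[[[0,0,0],[0,0,0]],[[0,0,0],[0,0,0]],[[0,0,0],[0,0,0]],[[0,0,0],[0,0,0]],[[0,0,0],[0,0,0]],[[0,0,0],[0,0,0]],[[0,0,0],[0,0,0]],[[0,0,0],[0,0,0]]]' 0 50
python3 -m handwheel '[[[0,0,-0.02],[0,0,0]],[[0,0,-0.08],[0,0,0]],[[0,0,-0.15],[0,0,0]],[[0,0,-0.2],[0,0,0]],[[0,0,-0.22],[0,0,0]],[[0,0,-0.22],[0,0,0]],[[0,0,-0.22],[0,0,0]]]'
python3 - <<'E'
from lib import *
c,p,d=shot("wrist","w7")
go(.6017,.2551,.130,10.4)
E
```

```text
position: [0.5646, 0.0288, 0.0214]
tool_rot: [[0.439, 0.898, -0.004], [0.898, -0.439, -0.002], [-0.004, -0.003, -1.0]]
ft_force: [0.4, -0.0, 0.3]
time_s: 13.1
position: [0.5644, 0.0283, 0.0211]
tool_rot: [[0.44, 0.898, -0.005], [0.898, -0.44, -0.002], [-0.004, -0.003, -1.0]]
ft_force: [-0.9, 0.8, 5.5]
grip_width: 0.0332
gripper_force: 50.5
time_s: 13.8
position: [0.5641, 0.0287, 0.1294]
tool_rot: [[0.44, 0.898, -0.008], [0.898, -0.44, -0.002], [-0.005, -0.006, -1.0]]
ft_force: [-0.2, 0.6, -1.5]
grip_width: 0.0331
gripper_force: 50.2
a 10.4 shift [ 0.4397 -0.1315 -0.0033] turn [-0.0027  0.0009 -0.2028] q6~ -19.3 deg -36.5
a 190.4 shift [ 0.4397 -0.1315 -0.0033] turn [0.0012 0.0035 0.7972] q6~ 160.7 deg 143.5
```

View pics/w7.png

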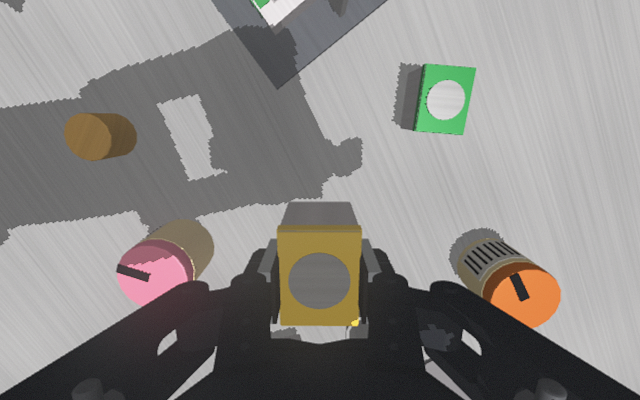

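```bash
cat >> lib.py <<'E'
HELD={"green":((45,80,20),(85,255,255)),"yellow":((18,80,40),(36,255,255)),"purple":((130,80,25),(155,255,255))}
def held(c,p,k,o,dz=.025):
    bs=[b for b in blobs(p,*HELD[k],300) if 250<cen(b)[0]<390 and 200<cen(b)[1]<340]
    b=np.vstack(bs);R=np.array(o['tool_rot']);P=np.array(o['position'])
    (x,y),(w,h),a=cv2.minAreaRect(poly(c,b,P[2]+dz)*1000)
    if w>h:a+=90;w,h=h,w
    t=R.T@(np.array([x/1000,y/1000,P[2]+dz])-P)
    ca=np.degrees(np.arctan2(R[1,1],R[0,1]))
    print(k,"held at tool xy mm",t[:2]*1000,"size",w,h,"die ang minus closing",(a-ca+90)%180-90)
    return t,((a-ca+90)%180-90)
E
python3 - <<'E'
from lib import *
c=camera_params("wrist");p=cv2.imread("pics/w7.png")[:,:,::-1].copy();held(c,p,"yellow",observe())
E
```

```text
yellow held at tool xy mm [ 2.513  -0.9614] size 34.161468505859375 46.274559020996094 die ang minus closing 0.06943928940324895
```

```bash
python3 -c "
from lib import *
go(.6025,.2536,.130,10.4)"
python3 -m handwheel '[[[0.2,-0.06,-0.003],[0,0,-0.1]],[[0.44,-0.13,-0.003],[-0.0027,0.0009,-0.2028]],[[0.44,-0.13,-0.003],[-0.0027,0.0009,-0.2028]],[[0.44,-0.13,-0.003],[-0.0027,0.0009,-0.2028]],[[0.44,-0.13,-0.003],[-0.0027,0.0009,-0.2028]],[[0.44,-0.13,-0.003],[-0.0027,0.0009,-0.2028]],[[0.44,-0.13,-0.003],[-0.0027,0.0009,-0.2028]],[[0.44,-0.13,-0.003],[-0.0027,0.0009,-0.2028]],[[0.44,-0.13,-0.003],[-0.0027,0.0009,-0.2028]]]'
python3 - <<'E'
from lib import *
c,p,d=shot("wrist","w8");held(c,p,"yellow",observe())
go(.6025,.2536,.053,10.4)
E
```

```text
a 10.4 shift [ 0.4377 -0.1288 -0.0033] turn [-0.0027  0.0009 -0.2028] q6~ -19.3 deg -36.5
a 190.4 shift [ 0.4377 -0.1288 -0.0033] turn [0.0012 0.0035 0.7972] q6~ 160.7 deg 143.5
time_s: 14.75
position: [0.6032, 0.2536, 0.1311]
tool_rot: [[-0.179, 0.984, 0.002], [0.984, 0.179, -0.001], [-0.001, 0.002, -1.0]]
ft_force: [0.3, 0.2, -1.3]
grip_width: 0.0329
gripper_force: 50.2
yellow held at tool xy mm [ 3.2116 -0.608 ] size 34.07857894897461 45.66773986816406 die ang minus closing -0.19871971980514047
a 10.4 shift [ 0.0002 -0.0019  0.1565] turn [ 0.0007  0.0004 -0.0005] q6~ 2.1 deg -0.1
a 190.4 shift [ 0.0002 -0.0019  0.1565] turn [ 0.0006 -0.0011  0.9995] q6~ 182.1 deg 179.9
```

```bash
python3 -m handwheel '[[[-0.001,-0.001,0.05],[0.0007,0.0004,0]],[[-0.001,-0.001,0.1],[0.0007,0.0004,0]],[[-0.001,-0.001,0.14],[0.0007,0.0004,0]],[[-0.001,-0.001,0.156],[0.0007,0.0004,0]],[[-0.001,-0.001,0.156],[0.0007,0.0004,0]]]' | grep -E "pos|ft"
python3 -m handwheel '[[[0,0,0.005],[0,0,0]],[[0,0,0.01],[0,0,0]],[[0,0,0.014],[0,0,0]],[[0,0,0.018],[0,0,0]],[[0,0,0.018],[0,0,0]]]' | grep -E "pos|ft"
```

```text
position: [0.6028, 0.2536, 0.0527]
ft_force: [0.6, -0.4, -1.3]
position: [0.6029, 0.2542, 0.0443]
ft_force: [0.6, 0.4, -1.5]
```

```bash
python3 -m handwheel '[[[0,0,0.006],[0,0,0]],[[0,0,0.012],[0,0,0]],[[0,0,0.018],[0,0,0]],[[0,0,0.024],[0,0,0]],[[0,0,0.028],[0,0,0]],[[0,0,0.031],[0,0,0]],[[0,0,0.033],[0,0,0]],[[0,0,0.033],[0,0,0]]]' | grep -E "pos|ft|rot"
```

```text
position: [0.603, 0.2542, 0.0278]
tool_rot: [[-0.181, 0.984, 0.0], [0.984, 0.181, 0.0], [0.0, 0.0, -1.0]]
ft_force: [0.2, 0.3, -1.1]
```

```bash
python3 -m handwheel '[[[0,0,0.002],[0,0,0]],[[0,0,0.002],[0,0,0]],[[0,0,0.002],[0,0,0]]]' | grep -E "pos|ft|rot"
python3 -m handwheel '[[[0,0,0.0],[0,0,0]],[[0,0,0],[0,0,0]],[[0,0,0],[0,0,0]],[[0,0,0],[0,0,0]]]' 0.6 50| grep -E "pos|ft|width"
python3 -m handwheel '[[[0,0,-0.05],[0,0,0]],[[0,0,-0.1],[0,0,0]],[[0,0,-0.2],[0,0,0]],[[0,0,-0.3],[0,0,0]],[[0,0,-0.3],[0,0,0]],[[0,0,-0.3],[0,0,0]]]' 1| grep -E "pos|ft|width"
python3 - <<'E'
from lib import *
c,p,d=shot("wrist","w9")
die(c,p,"yellow",z=.052,near=[.602,.255])
for b in blobs(p,*HELD["yellow"],100): print(cen(b),cast(c,cen(b),.052))
print(d[200:225:6,300:340:8]) 
go(.6738,.0617,.18,149.3)
E
```

```text
position: [0.6032, 0.2543, 0.0272]
tool_rot: [[-0.181, 0.984, 0.001], [0.984, 0.181, 0.0], [0.0, 0.001, -1.0]]
ft_force: [-0.3, 0.6, 0.9]
position: [0.603, 0.2542, 0.0268]
ft_force: [0.5, 0.5, 0.5]
grip_width: 0.051
position: [0.6031, 0.2542, 0.1778]
ft_force: [-0.5, -0.3, -1.2]
grip_width: 0.085
yellow centre [601.5 256.2] size 44.1 53.3 short-side angle 101.7
[323.1944 191.7274] [0.6059 0.2587 0.052 ]
[130.1117 257.9313] [0.4407 0.1644 0.052 ]
[633.2955 322.3181] [0.9338 0.1826 0.052 ]
[291.5007 188.0386] [0.578 0.257 0.052]
[[0.2777 0.2761 0.2761 0.2766 0.277 ]
 [0.2795 0.2787 0.2778 0.2769 0.2792]
 [0.281  0.2812 0.2795 0.2803 0.2797]
 [0.3087 0.3108 0.3088 0.3106 0.3103]
 [0.3279 0.3332 0.3325 0.333  0.3321]]
a 149.3 shift [-0.4041  0.0707 -0.0078] turn [-0.0001 -0.0003 -0.7717] q6~ -136.8 deg -138.9
a 329.3 shift [-0.4041  0.0707 -0.0078] turn [-0.0002  0.      0.2283] q6~ 43.2 deg 41.1
```

View pics/w9.png

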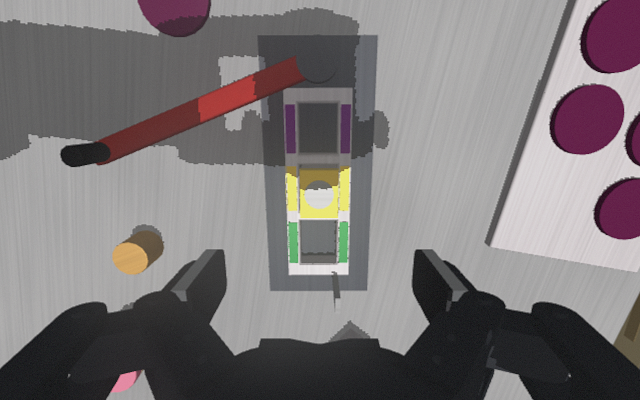

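The yellow die is seated in its pocket (about 319,192). Next, the green die.

```bash
python3 -m handwheel '[[[-0.404,0.07,-0.01],[0,0,0.228]],[[-0.404,0.07,-0.01],[0,0,0.228]],[[-0.404,0.07,-0.01],[0,0,0.228]],[[-0.404,0.07,-0.01],[0,0,0.228]],[[-0.404,0.07,-0.01],[0,0,0.228]],[[-0.404,0.07,-0.01],[0,0,0.228]],[[-0.404,0.07,-0.01],[0,0,0.228]],[[-0.404,0.07,-0.01],[0,0,0.228]],[[-0.404,0.07,-0.01],[0,0,0.228]]]' | sed -n 2p
python3 - <<'E'
from lib import *
c,p,d=shot("wrist","w10")
o=observe();print(o['position'],np.degrees(np.arctan2(o['tool_rot'][1][1],o['tool_rot'][0][1])))
die(c,p,"green",near=[.674,.06])
go(.6738,.0617,.021,149.3)
E
```

```text
position: [0.6735, 0.063, 0.1817]
[0.6736 0.0628 0.1818] -30.497760939227177
green centre [674.8  61.7] size 33.3 41.3 short-side angle 149.5
a 149.3 shift [-0.0019  0.0015  0.3217] turn [ 0.0002  0.     -0.9989] q6~ -154.0 deg -179.8
a 329.3 shift [-0.0019  0.0015  0.3217] turn [ 0.     -0.0001  0.0011] q6~ 26.0 deg 0.2
```

```bash
python3 -m handwheel '[[[0.002,0.0025,0.08],[0,0,0]],[[0.002,0.0025,0.16],[0,0,0]],[[0.002,0.0025,0.23],[0,0,0]],[[0.002,0.0025,0.28],[0,0,0]],[[0.002,0.0025,0.31],[0,0,0]],[[0.002,0.0025,0.322],[0,0,0]],[[0.002,0.0025,0.322],[0,0,0]],[[0.002,0.0025,0.322],[0,0,0]]]' 1 | sed -n 2,4p
python3 -m handwheel '[[[0,0,0],[0,0,0]],[[0,0,0],[0,0,0]],[[0,0,0],[0,0,0]],[[0,0,0],[0,0,0]],[[0,0,0],[0,0,0]],[[0,0,0],[0,0,0]],[[0,0,0],[0,0,0]],[[0,0,0],[0,0,0]]]' 0 50 | grep -E "pos|ft|wid|for"
python3 -m handwheel '[[[0,0,-0.02],[0,0,0]],[[0,0,-0.08],[0,0,0]],[[0,0,-0.15],[0,0,0]],[[0,0,-0.2],[0,0,0]],[[0,0,-0.22],[0,0,0]],[[0,0,-0.22],[0,0,0]],[[0,0,-0.22],[0,0,0]]]'  | grep -E "pos|ft|wid|for"
python3 - <<'E'
from lib import *
c,p,d=shot("wrist","w11");held(c,p,"green",observe())
go(.6131,.1995,.130,10.4)
E
```

```text
position: [0.6762, 0.0621, 0.0223]
tool_rot: [[0.509, 0.861, 0.003], [0.861, -0.509, 0.0], [0.001, 0.002, -1.0]]
ft_force: [-0.1, -0.6, 0.6]
position: [0.6758, 0.062, 0.0214]
ft_force: [-1.0, 0.2, 5.1]
grip_width: 0.0335
gripper_force: 51.2
position: [0.6748, 0.0621, 0.1292]
ft_force: [0.8, -0.6, -1.3]
grip_width: 0.0331
gripper_force: 50.4
green held at tool xy mm [ 0.9168 -0.7442] size 33.80477523803711 45.688087463378906 die ang minus closing 0.03236952949004035
a 10.4 shift [ 0.1737 -0.2461 -0.0018] turn [-0.001 -0.    -0.228] q6~ -15.1 deg -41.0
a 190.4 shift [ 0.1737 -0.2461 -0.0018] turn [-0.      0.0013  0.772 ] q6~ 164.9 deg 139.0
```

```bash
python3 -m handwheel '[[[0.09,-0.12,-0.002],[0,0,-0.1]],[[0.1755,-0.248,-0.002],[-0.001,0,-0.228]],[[0.1755,-0.248,-0.002],[-0.001,0,-0.228]],[[0.1755,-0.248,-0.002],[-0.001,0,-0.228]],[[0.1755,-0.248,-0.002],[-0.001,0,-0.228]],[[0.1755,-0.248,-0.002],[-0.001,0,-0.228]],[[0.1755,-0.248,-0.002],[-0.001,0,-0.228]],[[0.1755,-0.248,-0.002],[-0.001,0,-0.228]],[[0.1755,-0.248,-0.002],[-0.001,0,-0.228]]]' | grep -E "pos|ft|rot"
python3 - <<'E'
from lib import *
c,p,d=shot("wrist","w12");held(c,p,"green",observe())
go(.6126,.2008,.052,10.4)
E
```

```text
position: [0.6135, 0.2004, 0.1316]
tool_rot: [[-0.179, 0.984, 0.003], [0.984, 0.179, -0.0], [-0.001, 0.003, -1.0]]
ft_force: [-0.2, 0.2, -1.4]
green held at tool xy mm [ 1.608  -0.4562] size 33.70920944213867 45.63420867919922 die ang minus closing 0.038483397887318915
a 10.4 shift [ 0.0012 -0.0022  0.1593] turn [ 0.001   0.0003 -0.0005] q6~ -2.8 deg -0.1
a 190.4 shift [ 0.0012 -0.0022  0.1593] turn [ 0.0004 -0.0015  0.9995] q6~ 177.2 deg 179.9
```

```bash
python3 -m handwheel '[[[0.001,-0.0015,0.05],[0.001,0.0003,0]],[[0.001,-0.0015,0.1],[0.001,0.0003,0]],[[0.001,-0.0015,0.14],[0.001,0.0003,0]],[[0.001,-0.0015,0.158],[0.001,0.0003,0]],[[0.001,-0.0015,0.158],[0.001,0.0003,0]]]' | grep -E "pos|ft"
python3 -m handwheel '[[[0,0,0.005],[0,0,0]],[[0,0,0.01],[0,0,0]],[[0,0,0.014],[0,0,0]],[[0,0,0.018],[0,0,0]],[[0,0,0.018],[0,0,0]]]' | grep -E "pos|ft"
```

```text
position: [0.6125, 0.2009, 0.0519]
ft_force: [1.1, -0.4, -1.0]
position: [0.6129, 0.201, 0.0438]
ft_force: [-0.3, 0.0, -2.1]
```

Entering cleanly. I'll continue down, release, and then look at the purple die.

```bash
python3 -m handwheel '[[[0,0,0.006],[0,0,0]],[[0,0,0.012],[0,0,0]],[[0,0,0.018],[0,0,0]],[[0,0,0.024],[0,0,0]],[[0,0,0.028],[0,0,0]],[[0,0,0.031],[0,0,0]],[[0,0,0.034],[0,0,0]],[[0,0,0.034],[0,0,0]]]' | grep -E "pos|ft"
python3 -m handwheel '[[[0,0,0.0],[0,0,0]],[[0,0,0],[0,0,0]],[[0,0,0],[0,0,0]],[[0,0,0],[0,0,0]]]' 0.6 50| grep -E "pos|ft|width"
python3 -m handwheel '[[[0,0,-0.05],[0,0,0]],[[0,0,-0.1],[0,0,0]],[[0,0,-0.2],[0,0,0]],[[0,0,-0.3],[0,0,0]],[[0,0,-0.3],[0,0,0]],[[0,0,-0.3],[0,0,0]]]' 1| grep -E "pos|width"
python3 - <<'E'
from lib import *
c,p,d=shot("top");h=[]
for b in blobs(p,*HSV["purple"],6)[:8]: 
    if 150<cen(b)[1]<260:print(cen(b),cast(c,cen(b),.046),cv2.contourArea(b))
go(.4590,-.1112,.18,169);
E
```

```text
position: [0.613, 0.201, 0.0274]
ft_force: [-1.9, -0.1, 3.2]
position: [0.613, 0.2011, 0.0269]
ft_force: [0.7, 0.3, 0.9]
grip_width: 0.0513
position: [0.6131, 0.2011, 0.1778]
grip_width: 0.0856
[368.6508 227.8519] [ 0.4597 -0.0969  0.046 ] 31.5
[379.3397 229.7436] [ 0.4548 -0.1282  0.046 ] 26.0
a 169 shift [-0.5587 -0.4147 -0.0074] turn [-0.     -0.0004 -0.8811] q6~ -161.3 deg -158.6
a 349 shift [-0.5587 -0.4147 -0.0074] turn [-0.0003  0.      0.1189] q6~ 18.7 deg 21.4
```

```bash
python3 -m handwheel '[[[-0.559,-0.415,-0.01],[0,0,0.119]],[[-0.559,-0.415,-0.01],[0,0,0.119]],[[-0.559,-0.415,-0.01],[0,0,0.119]],[[-0.559,-0.415,-0.01],[0,0,0.119]],[[-0.559,-0.415,-0.01],[0,0,0.119]],[[-0.559,-0.415,-0.01],[0,0,0.119]],[[-0.559,-0.415,-0.01],[0,0,0.119]],[[-0.559,-0.415,-0.01],[0,0,0.119]],[[-0.559,-0.415,-0.01],[0,0,0.119]],[[-0.559,-0.415,-0.01],[0,0,0.119]]]' | sed -n 2p
python3 - <<'E'
from lib import *
c,p,d=shot("wrist","w13")
die(c,p,"purple",near=[.459,-.111])
go(.4595,-.1112,.021,169)
E
```

```text
position: [0.4593, -0.1104, 0.181]Traceback (most recent call last):
  File "<stdin>", line 3, in <module>
  File "lib.py", line 31, in die
    b=np.vstack(bs[:3]) if near is not None else bs[0]
      ~~~~~~~~~^^^^^^^^
    return _nx.concatenate(arrs, 0, dtype=dtype, casting=casting)
           ~~~~~~~~~~~~~~~^^^^^^^^^^^^^^^^^^^^^^^^^^^^^^^^^^^^^^^
ValueError: need at least one array to concatenate
```

Run:
```python
from lib import *
c=camera_params("wrist");p=cv2.imread("pics/w13.png")[:,:,::-1].copy()
HSV["purple"]=((125,60,25),(158,255,255))
for b in blobs(p,*HSV["purple"],60): print(cen(b),cv2.contourArea(b),cast(c,cen(b),.046))
die(c,p,"purple",near=[.459,-.111])
print(p[212,[300,310,320,330,340]],cv2.cvtColor(p,cv2.COLOR_RGB2HSV)[190:250:10,320])
go(.4595,-.1112,.021,169)
```

```text
[320.0075 193.8693] 1659.5 [ 0.4594 -0.1107  0.046 ]
purple centre [ 459.  -110.7] size 34.0 44.1 short-side angle 169.0
[[163 164 162]
 [151  87 159]
 [153  88 160]
 [158  93 165]
 [159 158 158]] [[ 15   2 206]
 [  0   3 198]
 [147 118 162]
 [ 15   3 163]
 [  0   0 161]
 [150   2 162]]
a 169 shift [-0.0022  0.0008  0.3203] turn [ 0.0004 -0.0006 -0.9996] q6~ -196.9 deg -179.9
a 349 shift [-0.0022  0.0008  0.3203] turn [-0.0004 -0.0002  0.0004] q6~ -16.9 deg 0.1
```

```bash
sed -i 's/purple=((136,120,50),(150/purple=((125,60,25),(158/' lib.py; python3 -m handwheel '[[[0.001,0,0.08],[0,0,0]],[[0.001,0,0.16],[0,0,0]],[[0.001,0,0.23],[0,0,0]],[[0.001,0,0.28],[0,0,0]],[[0.001,0,0.31],[0,0,0]],[[0.001,0,0.32],[0,0,0]],[[0.001,0,0.32],[0,0,0]],[[0.001,0,0.32],[0,0,0]]]' 1 | sed -n 2,4p
python3 -m handwheel '[[[0,0,0],[0,0,0]],[[0,0,0],[0,0,0]],[[0,0,0],[0,0,0]],[[0,0,0],[0,0,0]],[[0,0,0],[0,0,0]],[[0,0,0],[0,0,0]],[[0,0,0],[0,0,0]],[[0,0,0],[0,0,0]]]' 0 50 | grep -E "pos|ft|wid|for"
python3 -m handwheel '[[[0,0,-0.02],[0,0,0]],[[0,0,-0.08],[0,0,0]],[[0,0,-0.15],[0,0,0]],[[0,0,-0.2],[0,0,0]],[[0,0,-0.25],[0,0,0]],[[0,0,-0.25],[0,0,0]],[[0,0,-0.25],[0,0,0]]]'  | grep -E "pos|ft|wid|for"
python3 - <<'E'
from lib import *
go(.5930,.3092,.140,10.4)
E
```

```text
position: [0.4599, -0.1105, 0.0224]
tool_rot: [[0.19, 0.982, 0.001], [0.982, -0.19, -0.0], [-0.0, 0.001, -1.0]]
ft_force: [0.5, 0.2, -0.5]
position: [0.4595, -0.1109, 0.0223]
ft_force: [-1.0, 1.0, 6.0]
grip_width: 0.033
gripper_force: 50.1
position: [0.4591, -0.1107, 0.1468]
ft_force: [0.2, -0.8, -1.4]
grip_width: 0.0334
gripper_force: 50.3
a 10.4 shift [0.8755 0.1023 0.0137] turn [ 0.0001  0.     -0.119 ] q6~ -38.4 deg -21.4
a 190.4 shift [0.8755 0.1023 0.0137] turn [ 0.     -0.0001  0.881 ] q6~ 141.6 deg 158.6
```

```bash
python3 -m handwheel '[[[0.3,0.035,0],[0,0,-0.04]],[[0.6,0.07,0],[0,0,-0.08]],[[0.8755,0.102,0],[0,0,-0.119]],[[0.8755,0.102,0],[0,0,-0.119]],[[0.8755,0.102,0],[0,0,-0.119]],[[0.8755,0.102,0],[0,0,-0.119]],[[0.8755,0.102,0],[0,0,-0.119]],[[0.8755,0.102,0.01],[0,0,-0.119]],[[0.8755,0.102,0.0337],[0,0,-0.119]],[[0.8755,0.102,0.0337],[0,0,-0.119]]]' | grep -E "pos|ft|rot"
python3 -m handwheel '[[[0,0,0],[0,0,0]],[[0,0,0],[0,0,0]],[[0,0,0],[0,0,0]]]' | grep -E "pos|ft|rot"
python3 - <<'E'
from lib import *
c,p,d=shot("wrist","w14");held(c,p,"purple",observe())
go(.5930,.3092,.053,10.4)
E
```

```text
position: [0.5918, 0.3131, 0.1252]
tool_rot: [[-0.185, 0.983, -0.006], [0.983, 0.185, -0.001], [0.0, -0.006, -1.0]]
ft_force: [-1.6, -1.9, -1.8]
position: [0.5932, 0.3079, 0.1303]
tool_rot: [[-0.179, 0.984, 0.0], [0.984, 0.179, -0.0], [-0.0, 0.0, -1.0]]
ft_force: [-0.1, -0.1, -0.9]
purple held at tool xy mm [ 1.7784 -0.629 ] size 33.318111419677734 45.46435546875 die ang minus closing -0.5943203615007917
a 10.4 shift [ 0.0025 -0.0001  0.1549] turn [ 0.0002 -0.     -0.0005] q6~ 6.9 deg -0.1
a 190.4 shift [ 0.0025 -0.0001  0.1549] turn [-0.     -0.0002  0.9995] q6~ 186.9 deg 179.9
```

```bash
python3 -m handwheel '[[[0.0055,-0.0003,0.05],[0,0,0]],[[0.0055,-0.0003,0.1],[0,0,0]],[[0.0055,-0.0003,0.14],[0,0,0]],[[0.0055,-0.0003,0.154],[0,0,0]],[[0.0055,-0.0003,0.154],[0,0,0]]]' | grep -E "pos|ft"
python3 -m handwheel '[[[0,0,0.005],[0,0,0]],[[0,0,0.01],[0,0,0]],[[0,0,0.014],[0,0,0]],[[0,0,0.018],[0,0,0]],[[0,0,0.018],[0,0,0]]]' | grep -E "pos|ft"
```

```text
position: [0.5924, 0.3112, 0.0527]
ft_force: [0.1, 0.1, -0.9]
position: [0.5924, 0.3118, 0.0439]
ft_force: [0.2, -0.4, -0.9]
```

```bash
python3 -m handwheel '[[[0,0,0.006],[0,0,0]],[[0,0,0.012],[0,0,0]],[[0,0,0.018],[0,0,0]],[[0,0,0.024],[0,0,0]],[[0,0,0.028],[0,0,0]],[[0,0,0.031],[0,0,0]],[[0,0,0.033],[0,0,0]],[[0,0,0.033],[0,0,0]]]' | grep -E "pos|ft"
python3 -m handwheel '[[[0,0,0.0],[0,0,0]],[[0,0,0],[0,0,0]],[[0,0,0],[0,0,0]],[[0,0,0],[0,0,0]]]' 0.6 50| grep -E "pos|ft|width"
python3 -m handwheel '[[[0,0,-0.05],[0,0,0]],[[0,0,-0.1],[0,0,0]],[[0,0,-0.2],[0,0,0]],[[0,0,-0.32],[0,0,0]],[[0,0,-0.32],[0,0,0]],[[0,0,-0.32],[0,0,0]]]' 1| grep -E "pos|width"
python3 - <<'E'
from lib import *
c,p,d=shot("wrist","w15")
# depth of die tops -> heights
K,R,t=c["K"],c["R"],c["t"]
for n,X in dict(green=(.6118,.2005),yellow=(.602,.2553),purple=(.5916,.3106)).items():
    for dx in(-.012,.012):
      for dy in (-.014,.014):
        q=R@np.array([X[0]+dx,X[1]+dy,.052])+t;u,v=(K@q)[:2]/q[2];z=d[int(round(v)),int(round(u))]
        w=R.T@(np.linalg.inv(K)@np.array([u,v,1])*z-t);print(n,p[int(v),int(u)],round(w[2]*1000,1),end="; ")
    print()
k=np.array([.5823,.361])
go(.425,.268,.16,-59)
E
```

```text
position: [0.5925, 0.3118, 0.0283]
ft_force: [-2.4, -0.6, 5.1]
position: [0.5925, 0.3118, 0.0274]
ft_force: [1.0, -0.1, 0.1]
grip_width: 0.0511
position: [0.593, 0.312, 0.1896]
grip_width: 0.0853
green [ 80 164  94] 49.6; green [ 93 172 104] 51.6; green [ 82 165  96] 51.1; green [ 89 171 102] 51.3; 
yellow [239 229 110] 50.4; yellow [237 232 118] 51.3; yellow [237 227 110] 50.2; yellow [238 231 115] 50.3; 
purple [174  98 178] 50.4; purple [90 61 92] 51.8; purple [173 101 178] 50.6; purple [162  95 169] 51.3; 
a -59 shift [-0.0256 -0.3449  0.0542] turn [ 0.     -0.      0.3856] q6~ 76.6 deg 69.4
a 121 shift [-0.0256 -0.3449  0.0542] turn [ 0.      0.     -0.6144] q6~ -103.4 deg -110.6
```

Run:
```python
from lib import *
c=camera_params("wrist");p=cv2.imread("pics/w15.png")[:,:,::-1].copy()
q=c["R"]@np.array([.426,.265,.101])+c["t"];u=(c["K"]@q)[:2]/q[2];print(u)
x0,y0=[int(v)-50 for v in u];x0=max(x0,0);y0=max(y0,0);cv2.imwrite("pics/c2.png",cv2.resize(p[y0:y0+100,x0:x0+100,::-1],None,fx=5,fy=5));print(x0,y0)
```

```text
[ 97.0886 228.8431]
47 178
```

View pics/c2.png

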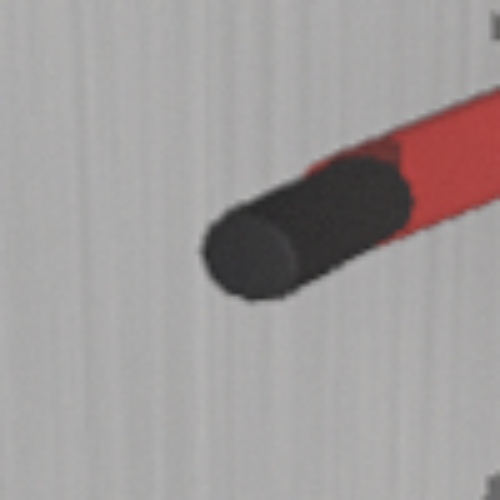

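The knob top is at (97,229) in the wrist picture, so it's at (0.426, 0.265) m. I'll grip it again and swing it shut.

```bash
python3 -m handwheel '[[[-0.026,-0.34,0.04],[0,0,0.384]],[[-0.026,-0.34,0.04],[0,0,0.384]],[[-0.026,-0.34,0.04],[0,0,0.384]],[[-0.026,-0.34,0.04],[0,0,0.384]],[[-0.026,-0.34,0.04],[0,0,0.384]],[[-0.026,-0.34,0.04],[0,0,0.384]],[[-0.026,-0.34,0.04],[0,0,0.384]],[[-0.026,-0.34,0.04],[0,0,0.384]],[[-0.026,-0.34,0.04],[0,0,0.384]],[[-0.026,-0.34,0.04],[0,0,0.384]]]' 0.6 25 | sed -n 2,3p
python3 -c "
from lib import *
go(.426,.265,.079,-58.4)"
```

```text
position: [0.4271, 0.2681, 0.1662]
tool_rot: [[0.853, 0.522, -0.002], [0.522, -0.853, -0.001], [-0.002, -0.001, -1.0]]
a -58.4 shift [-0.0046  0.0043  0.1744] turn [-0.0002  0.0008 -0.0006] q6~ 77.0 deg -0.1
a 121.6 shift [-0.0046  0.0043  0.1744] turn [0.0012 0.0003 0.9994] q6~ 257.0 deg 179.9
```

```bash
python3 -m handwheel '[[[-0.004,0.004,0.06],[0,0,0]],[[-0.004,0.004,0.12],[0,0,0]],[[-0.004,0.004,0.16],[0,0,0]],[[-0.004,0.004,0.174],[0,0,0]],[[-0.004,0.004,0.174],[0,0,0]],[[-0.004,0.004,0.174],[0,0,0]]]' 0.5 25 | sed -n 2,4p
python3 -m handwheel '[[[0,0,0],[0,0,0]],[[0,0,0],[0,0,0]],[[0,0,0],[0,0,0]],[[0,0,0],[0,0,0]],[[0,0,0],[0,0,0]],[[0,0,0],[0,0,0]],[[0,0,0],[0,0,0]]]' 0 30
python3 - <<'E'
from lib import *
o=observe();R=np.array(o['tool_rot']);p=np.array(o['position'])
hg=np.array([.5823,.361]);r=p[:2]-hg;L=np.linalg.norm(r);a0=np.arctan2(r[1],r[0]);print(L,np.degrees(a0))
ae=np.radians(10.4-90)
for f in np.arange(1,11)/20:
    a=a0+(ae-a0)*f;q=np.r_[hg+L*np.array([np.cos(a),np.sin(a)]),p[2]]
    print(np.round(R.T@(q-p)/.5,4), "turn",round(-(a-a0)/np.pi,4))
E
```

```text
position: [0.4274, 0.2657, 0.0812]
tool_rot: [[0.854, 0.52, 0.001], [0.52, -0.854, 0.0], [0.001, 0.0, -1.0]]
ft_force: [0.6, 0.6, 0.3]
time_s: 34.9
position: [0.4282, 0.2644, 0.0815]
tool_rot: [[0.854, 0.52, 0.003], [0.52, -0.854, -0.002], [0.002, 0.003, -1.0]]
ft_force: [2.6, -10.1, 4.2]
grip_width: 0.0147
gripper_force: 29.8
0.1818800516091465 -147.90604105119496
[0.0009 0.0217 0.0001] turn -0.019
[0.0032 0.0432 0.0002] turn -0.0379
[0.0067 0.0646 0.0002] turn -0.0569
[0.0115 0.0858 0.0003] turn -0.0759
[0.0175 0.1066 0.0004] turn -0.0949
[0.0247 0.127  0.0005] turn -0.1138
[0.0332 0.147  0.0006] turn -0.1328
[0.0428 0.1664 0.0007] turn -0.1518
[0.0536 0.1852 0.0007] turn -0.1708
[0.0655 0.2033 0.0008] turn -0.1897
```

```bash
python3 -m handwheel '[[[0.001,0.0217,0],[0,0,-0.019]],[[0.003,0.0432,0],[0,0,-0.038]],[[0.0067,0.0646,0],[0,0,-0.057]],[[0.0115,0.0858,0],[0,0,-0.076]],[[0.0175,0.1066,0],[0,0,-0.095]],[[0.0247,0.127,0],[0,0,-0.114]],[[0.0332,0.147,0],[0,0,-0.133]],[[0.0428,0.1664,0],[0,0,-0.152]],[[0.0536,0.1852,0],[0,0,-0.171]],[[0.0655,0.2033,0],[0,0,-0.19]]]'
python3 - <<'E'
from lib import *
o=observe();R=np.array(o['tool_rot']);p=np.array(o['position'])
hg=np.array([.5823,.361]);r=p[:2]-hg;L=np.linalg.norm(r);a0=np.arctan2(r[1],r[0]);print(L,np.degrees(a0))
ae=np.radians(10.4-90)
for f in np.arange(1,12)/10:
    a=a0+(ae-a0)*f;q=np.r_[hg+.182*np.array([np.cos(a),np.sin(a)]),p[2]]
    print(np.round(R.T@(q-p)/.5,4), "turn",round(-(a-a0)/np.pi,4))
E
```

```text
time_s: 35.9
position: [0.5078, 0.1945, 0.0815]
tool_rot: [[0.413, 0.911, 0.0], [0.911, -0.413, -0.002], [-0.002, 0.001, -1.0]]
ft_force: [-3.4, -4.8, 5.7]
grip_width: 0.0148
gripper_force: 30.0
0.1824195332159829 -114.1071943146525
[0.0016 0.0219 0.    ] turn -0.0192
[0.0037 0.0437 0.    ] turn -0.0383
[0.0071 0.0654 0.    ] turn -0.0575
[0.0117 0.0868 0.    ] turn -0.0767
[0.0177 0.1079 0.0001] turn -0.0959
[0.0249 0.1286 0.0001] turn -0.115
[0.0334 0.1488 0.0001] turn -0.1342
[0.043  0.1685 0.0001] turn -0.1534
[0.0539 0.1875 0.0001] turn -0.1725
[0.0658 0.2059 0.0001] turn -0.1917
[0.0789 0.2235 0.    ] turn -0.2109
```

```bash
python3 -m handwheel '[[[0.0016,0.0219,0],[0,0,-0.019]],[[0.0037,0.0437,0],[0,0,-0.038]],[[0.007,0.0654,0],[0,0,-0.0575]],[[0.0117,0.0868,0],[0,0,-0.0767]],[[0.0177,0.1079,0],[0,0,-0.096]],[[0.025,0.1286,0],[0,0,-0.115]],[[0.0334,0.1488,0],[0,0,-0.134]],[[0.043,0.1685,0],[0,0,-0.153]],[[0.052,0.184,0],[0,0,-0.17]],[[0.06,0.197,0],[0,0,-0.182]]]'
python3 -m handwheel '[[[0,0.004,0],[0,0,-0.004]],[[0.002,0.01,0],[0,0,-0.008]],[[0.004,0.015,0],[0,0,-0.01]],[[0.004,0.015,0],[0,0,-0.01]],[[0.004,0.015,0],[0,0,-0.01]]]'
```

```text
time_s: 36.9
position: [0.6109, 0.1805, 0.0816]
tool_rot: [[-0.145, 0.989, 0.002], [0.989, 0.145, -0.002], [-0.003, 0.002, -1.0]]
ft_force: [0.6, -5.3, 2.7]
grip_width: 0.0149
gripper_force: 29.8
time_s: 37.4
position: [0.6162, 0.1815, 0.0815]
tool_rot: [[-0.174, 0.985, -0.002], [0.985, 0.174, -0.006], [-0.006, -0.003, -1.0]]
ft_force: [-6.6, -17.8, 6.9]
grip_width: 0.0149
gripper_force: 30.3
```

```bash
python3 -m handwheel '[[[0.001,0.004,0],[0,0,0]],[[0.001,0.007,0],[0,0,0]],[[0.001,0.007,0],[0,0,0]],[[0.001,0.007,0],[0,0,0]]]' | grep -E "pos|ft"
```

```text
position: [0.6164, 0.1817, 0.0813]
ft_force: [-22.0, -24.3, 14.9]
```

Position is no longer advancing and the force is rising, so the lever is on its stop. I'll release and lift.

```bash
python3 -m handwheel '[[[0,0,0],[0,0,0]],[[0,0,0],[0,0,0]],[[0,0,0],[0,0,0]],[[0,0,0],[0,0,0]]]' 0.5 25 | grep -E "pos|ft"
python3 -m handwheel '[[[0,0,-0.1],[0,0,0]],[[0,0,-0.2],[0,0,0]],[[0,0,-0.3],[0,0,0]],[[0,0,-0.4],[0,0,0]],[[0,0,-0.4],[0,0,0]]]' 1 | grep -E "pos|ft"
python3 - <<'E'
from lib import *
c,p,d=shot("wrist","w16");h=cv2.cvtColor(p,cv2.COLOR_RGB2HSV)
m=(((h[:,:,0]>170)|(h[:,:,0]<5))&(h[:,:,1]>140)&(h[:,:,2]>60)).astype(np.uint8)
cs,_=cv2.findContours(m,0,1)
for b in cs:
    if cv2.contourArea(b)>150: r=cv2.minAreaRect(poly(c,b,.069)*1000);print(cen(b),[np.round(x,1) for x in r])
c,p,d=shot("top")
for k in("orange","pink"):
    b=blobs(p,*HSV[k],60)
    for q in b[:3]: print(k,cen(q),cast(c,cen(q),.062))
go(.4292,.0385,.2,-45);go(.4292,.0385,.2,10.25);go(.4292,.0385,.2,-79.75)
E
```

```text
position: [0.6204, 0.1866, 0.0806]
ft_force: [0.2, -0.7, 0.0]
position: [0.6218, 0.1868, 0.2885]
ft_force: [0.7, 0.2, 0.1]
[310.5538 162.9447] [array([612.4, 199.3]), array([15.2, 24.5]), np.float64(9.9)]
orange [372.0057 155.5966] [ 0.6742 -0.1045  0.062 ]
pink [548.9323 201.9142] [ 0.5462 -0.625   0.062 ]
pink [322.9323 236.7162] [0.4295 0.0368 0.062 ]
a -45 shift [-0.2246 -0.4286  0.1615] turn [ 0.0007 -0.0004  0.3059] q6~ 51.3 deg 55.1
a 135 shift [-0.2246 -0.4286  0.1615] turn [ 0.0004  0.0008 -0.6941] q6~ -128.7 deg -124.9
a 10.25 shift [-0.2246 -0.4286  0.1615] turn [ 0.0007  0.     -0.001 ] q6~ -4.0 deg -0.2
a 190.25 shift [-0.2246 -0.4286  0.1615] turn [ 0.     -0.0012  0.999 ] q6~ 176.0 deg 179.8
a -79.75 shift [-0.2246 -0.4286  0.1615] turn [ 0.0006 -0.0006  0.499 ] q6~ 86.0 deg 89.8
a 100.25 shift [-0.2246 -0.4286  0.1615] turn [ 0.0006  0.0006 -0.501 ] q6~ -94.0 deg -90.2
```

The lever is shut on its stop. Next, the pink jar.

```bash
python3 -m handwheel '[[[-0.2246,-0.4286,0.15],[0,0,0.8085]],[[-0.2246,-0.4286,0.15],[0,0,0.8085]],[[-0.2246,-0.4286,0.15],[0,0,0.8085]],[[-0.2246,-0.4286,0.15],[0,0,0.8085]],[[-0.2246,-0.4286,0.15],[0,0,0.8085]],[[-0.2246,-0.4286,0.15],[0,0,0.8085]],[[-0.2246,-0.4286,0.15],[0,0,0.8085]],[[-0.2246,-0.4286,0.15],[0,0,0.8085]],[[-0.2246,-0.4286,0.15],[0,0,0.8085]],[[-0.2246,-0.4286,0.15],[0,0,0.8085]]]' | sed -n 2,3p
python3 -c "
from lib import *
go(.4292,.0388,.2,-135.3)"
```

```text
position: [0.4279, 0.0385, 0.2039]
tool_rot: [[0.971, 0.238, -0.003], [0.238, -0.971, 0.001], [-0.003, -0.002, -1.0]]
a -135.3 shift [0.0026 0.     0.0079] turn [0.     0.0011 0.328 ] q6~ 124.6 deg 59.0
a 44.69999999999999 shift [0.0026 0.     0.0079] turn [-0.0013  0.0001 -0.672 ] q6~ -55.4 deg -121.0
```

```bash
python3 -m handwheel '[[[0.0026,0,0.008],[0,0.001,0.328]],[[0.0026,0,0.008],[0,0.001,0.328]],[[0.0026,0,0.008],[0,0.001,0.328]],[[0.0026,0,0.008],[0,0.001,0.328]],[[0.0026,0,0.008],[0,0.001,0.328]],[[0.0026,0,0.008],[0,0.001,0.328]],[[0.0026,0,0.008],[0,0.001,0.328]],[[0.0026,0,0.008],[0,0.001,0.328]],[[0.0026,0,0.008],[0,0.001,0.328]]]' | sed -n 2,3p
python3 - <<'E'
from lib import *
c,p,d=shot("wrist","w17")
for b in blobs(p,*HSV["pink"],100)[:3]: print(cen(b),cv2.contourArea(b),cast(c,cen(b),.062))
jar(c,p,"pink")
go(.4292,.0388,.018,-135.3)
E
```

```text
position: [0.4296, 0.0388, 0.2006]
tool_rot: [[0.71, -0.704, 0.001], [-0.704, -0.71, -0.0], [0.001, -0.0, -1.0]]
[320.4562 189.1947] 2209.0 [0.4298 0.0371 0.062 ]
pink circle [428.3  38.1  26.9] stripe n 130 [418.2991  49.3958] axis ang 132.5 c->m ang 131.6
a -135.3 shift [-0.0014  0.0009  0.3656] turn [-0.0002 -0.0004  0.003 ] q6~ 124.7 deg 0.5
a 44.69999999999999 shift [-0.0014  0.0009  0.3656] turn [ 0.0007 -0.0004 -0.997 ] q6~ -55.3 deg -179.5
```

```bash
python3 -m handwheel '[[[-0.001,0.002,0.08],[0,0,0]],[[-0.001,0.002,0.16],[0,0,0]],[[-0.001,0.002,0.24],[0,0,0]],[[-0.001,0.002,0.3],[0,0,0]],[[-0.001,0.002,0.34],[0,0,0]],[[-0.001,0.002,0.362],[0,0,0]],[[-0.001,0.002,0.365],[0,0,0]],[[-0.001,0.002,0.365],[0,0,0]]]' 1 | sed -n 2,4p
python3 -m handwheel '[[[0,0,0],[0,0,0]],[[0,0,0],[0,0,0]],[[0,0,0],[0,0,0]],[[0,0,0],[0,0,0]],[[0,0,0],[0,0,0]],[[0,0,0],[0,0,0]],[[0,0,0],[0,0,0]]]' 0 40 | grep -E "pos|ft|wid|for"
python3 -m handwheel '[[[0,0,-0.02],[0,0,0]],[[0,0,-0.08],[0,0,0]],[[0,0,-0.15],[0,0,0]],[[0,0,-0.21],[0,0,0]],[[0,0,-0.25],[0,0,0]],[[0,0,-0.25],[0,0,0]],[[0,0,-0.25],[0,0,0]]]'  | grep -E "pos|ft|wid|for"
python3 - <<'E'
from lib import *
c,p,d=shot("wrist","w18")
go(.4606,-.267,.14,12.4)
E
```

```text
position: [0.4296, 0.0382, 0.019]
tool_rot: [[0.709, -0.705, 0.003], [-0.705, -0.709, -0.001], [0.002, -0.001, -1.0]]
ft_force: [0.6, 0.1, 0.3]
position: [0.4299, 0.0381, 0.0197]
ft_force: [-0.9, -0.3, 6.2]
grip_width: 0.0531
gripper_force: 41.0
position: [0.4288, 0.0383, 0.1439]
ft_force: [0.5, -0.3, -3.2]
grip_width: 0.0537
gripper_force: 42.8
a 12.4 shift [0.4767 0.387  0.007 ] turn [ 0.0005 -0.0005 -0.8186] q6~ -23.1 deg -147.3
a 192.4 shift [0.4767 0.387  0.007 ] turn [-0.0004 -0.0004  0.1814] q6~ 156.9 deg 32.7
```

View pics/w18.png

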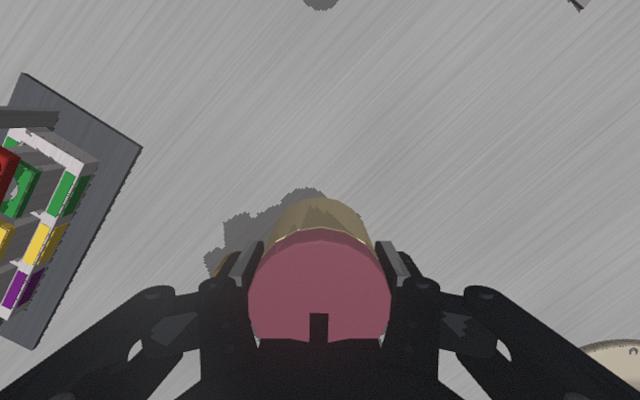

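The pink jar is held square, its lid stripe at (319,325) pointing straight down the image (tool −x). So the final closing angle is 10.25°.

```bash
python3 -m handwheel '[[[0.1,0.08,0],[0,0,-0.045]],[[0.2,0.16,0],[0,0,-0.09]],[[0.3,0.25,0],[0,0,-0.135]],[[0.4,0.32,0],[0,0,-0.18]],[[0.4767,0.387,0],[0,0,-0.225]],[[0.4767,0.387,0],[0,0,-0.27]],[[0.4767,0.387,0],[0,0,-0.315]],[[0.4767,0.387,0],[0,0,-0.36]],[[0.4767,0.387,0],[0,0,-0.4]],[[0.4767,0.387,0],[0,0,-0.44]]]' | grep -E "pos|ft|wid"
python3 -m handwheel '[[[0,0,0],[0,0,-0.045]],[[0,0,0],[0,0,-0.09]],[[0,0,0],[0,0,-0.135]],[[0,0,0],[0,0,-0.18]],[[0,0,0],[0,0,-0.22]],[[0,0,0],[0,0,-0.26]],[[0,0,0],[0,0,-0.3]],[[0,0,0],[0,0,-0.34]],[[0,0,0],[0,0,-0.34]],[[0,0,0],[0,0,-0.34]]]' | grep -E "pos|ft|wid"
python3 -c "
from lib import *
go(.4606,-.267,.1,10.25)"
```

```text
position: [0.4606, -0.267, 0.1424]
ft_force: [-0.1, 1.1, -1.4]
grip_width: 0.0536
position: [0.4609, -0.2669, 0.1433]
ft_force: [-0.3, -0.1, -0.7]
grip_width: 0.0531
a 10.25 shift [-0.0003 -0.0008  0.0866] turn [ 0.0005 -0.0002 -0.0277] q6~ -53.1 deg -5.0
a 190.25 shift [-0.0003 -0.0008  0.0866] turn [-0.0002 -0.0008  0.9723] q6~ 126.9 deg 175.0
```

```bash
python3 -m handwheel '[[[0,-0.001,0],[0,0,-0.0277]],[[-0.001,0,0.06],[0,0,-0.0277]],[[-0.001,0,0.12],[0,0,-0.0277]],[[-0.001,0,0.17],[0,0,-0.0277]],[[-0.001,0,0.21],[0,0,-0.0277]],[[-0.001,0,0.23],[0,0,-0.0277]],[[-0.001,0,0.238],[0,0,-0.0277]],[[-0.001,0,0.24],[0,0,-0.0277]],[[-0.001,0,0.24],[0,0,-0.0277]]]' | grep -E "pos|ft|wid|rot"
python3 -m handwheel '[[[0,0,0.001],[0,0,0]],[[0,0,0.001],[0,0,0]],[[0,0,0.001],[0,0,0]]]' | grep -E "pos|ft|wid|rot"
```

```text
position: [0.4619, -0.268, 0.0249]
tool_rot: [[-0.181, 0.984, 0.004], [0.984, 0.181, -0.002], [-0.002, 0.004, -1.0]]
ft_force: [-0.4, 0.5, -1.8]
grip_width: 0.0531
position: [0.4617, -0.2678, 0.0242]
tool_rot: [[-0.181, 0.983, 0.004], [0.983, 0.181, -0.001], [-0.002, 0.003, -1.0]]
ft_force: [0.6, -1.0, -2.5]
grip_width: 0.0532
```

```bash
python3 -m handwheel '[[[0,-0.0015,0.002],[0,0,0]],[[0,-0.0015,0.003],[0,0,0]],[[0,-0.0015,0.003],[0,0,0]]]' | grep -E "pos|ft"
python3 -m handwheel '[[[0,0,0],[0,0,0]],[[0,0,0],[0,0,0]],[[0,0,0],[0,0,0]],[[0,0,0],[0,0,0]],[[0,0,0],[0,0,0]],[[0,0,0],[0,0,0]]]' 1 40 | grep -E "pos|ft|wid|rot"
python3 -m handwheel '[[[0,0,-0.06],[0,0,0]],[[0,0,-0.13],[0,0,0]],[[0,0,-0.2],[0,0,0]],[[0,0,-0.3],[0,0,0]],[[0,0,-0.36],[0,0,0]],[[0,0,-0.36],[0,0,0]],[[0,0,-0.36],[0,0,0]]]' 1| grep -E "pos|width"
python3 - <<'E'
from lib import *
c,p,d=shot("wrist","w19");jar(c,p,"pink")
for b in blobs(p,*HSV["blue"],100)[:2]: print("pad",cen(b),cv2.minEnclosingCircle(poly(c,b,.004)*1000))
go(.673,-.1025,.2,10.25)
E
```

```text
position: [0.4617, -0.268, 0.0238]
ft_force: [0.4, 3.9, 12.3]
position: [0.4609, -0.2678, 0.0222]
tool_rot: [[-0.181, 0.983, 0.003], [0.983, 0.181, -0.001], [-0.001, 0.003, -1.0]]
ft_force: [-0.6, -0.1, 0.5]
grip_width: 0.0856
position: [0.4602, -0.2676, 0.2022]
grip_width: 0.0855
pink circle [ 461.5 -268.9   26.8] stripe n 0 [nan nan] axis ang nan c->m ang nan
pad [409.1487 179.3002] ((558.56103515625, -249.53318786621094), 29.89244842529297)
a 10.25 shift [0.247  0.4788 0.0035] turn [ 0.0006 -0.0001  0.0011] q6~ -53.2 deg 0.2
a 190.25 shift [0.247  0.4788 0.0035] turn [ 0.0001  0.0009 -0.9989] q6~ -233.2 deg -179.8
```

Run:
```python
from lib import *
c=camera_params("wrist");p=cv2.imread("pics/w19.png")[:,:,::-1].copy()
b=blobs(p,*HSV["pink"],60)[0];x,y,w,h=cv2.boundingRect(b);print(x,y,w,h)
m=np.zeros((400,640),np.uint8);cv2.fillPoly(m,[cv2.convexHull(b)],1);m=cv2.erode(m,np.ones((3,3)))
hs=cv2.cvtColor(p,cv2.COLOR_RGB2HSV)
for t in(70,90,110,130):
    v,u=np.nonzero((p.max(2)<t)&(m>0))
    if len(u)>5:
        s=np.array([cast(c,q,.062)[:2]*1000 for q in zip(u,v)]);k=s.mean(0);e=np.linalg.svd(s-k)[2][0];print(t,len(u),k,np.degrees(np.arctan2(e[1],e[0])),"cm",np.degrees(np.arctan2(k[1]+268.9,k[0]-461.5)))
```

```text
292 165 57 56
90 143 [ 463.0093 -281.7281] -80.83810150656016 cm -83.28985755861953
110 157 [ 463.0862 -281.7765] -81.6008588164115 cm -82.97754763651074
130 162 [ 463.059  -281.2696] -83.28684909758961 cm -82.81685473945555
```

```bash
sed -i 's/(g<70)/(g<90)/' lib.py; python3 -m handwheel '[[[0.247,0.479,0.004],[0,0,-0.5]],[[0.247,0.479,0.004],[0,0,-0.5]],[[0.247,0.479,0.004],[0,0,-0.5]],[[0.247,0.479,0.004],[0,0,-0.5]],[[0.247,0.479,0.004],[0,0,-0.5]],[[0.247,0.479,0.004],[0,0,-0.5]],[[0.247,0.479,0.004],[0,0,-0.5]],[[0.247,0.479,0.004],[0,0,-0.5]],[[0.247,0.479,0.004],[0,0,-0.5]],[[0.247,0.479,0.004],[0,0,-0.5]]]' | sed -n 2,3p
python3 -m handwheel '[[[0,0,0],[0,0,-0.02]],[[0,0,0],[0,0,-0.02]],[[0,0,0],[0,0,-0.02]],[[0,0,0],[0,0,-0.02]]]' | sed -n 2,3p
python3 - <<'E'
from lib import *
c,p,d=shot("wrist","w20")
for b in blobs(p,*HSV["orange"],100)[:3]: print(cen(b),cv2.contourArea(b),cast(c,cen(b),.062))
jar(c,p,"orange")
go(.673,-.1025,.019,100)
E
```

```text
position: [0.6731, -0.1026, 0.1984]
tool_rot: [[-0.993, -0.118, -0.001], [-0.118, 0.993, 0.001], [0.001, 0.001, -1.0]]
position: [0.6734, -0.1028, 0.2001]
tool_rot: [[-0.985, -0.172, 0.002], [-0.172, 0.985, -0.0], [-0.002, -0.001, -1.0]]
[255.2079 194.4321] 2029.5 [ 0.6856 -0.1595  0.062 ]
orange circle [ 686.3 -157.8   25.9] stripe n 160 [ 685.5772 -144.4888] axis ang 94.6 c->m ang 93.3
a 100 shift [0.0015 0.0012 0.3627] turn [-0.0003  0.0007 -0.0004] q6~ -118.6 deg -0.1
a 280 shift [0.0015 0.0012 0.3627] turn [0.0011 0.0005 0.9996] q6~ 61.4 deg 179.9
```

The orange jar has been knocked to about (0.686, −0.158), so I'll recentre over it.

```bash
python3 -c "
from lib import *
go(.6863,-.1583,.2,100)"
python3 -m handwheel '[[[-0.007,-0.112,0],[0,0,0]],[[-0.007,-0.112,0],[0,0,0]],[[-0.007,-0.112,0],[0,0,0]],[[-0.007,-0.112,0],[0,0,0]],[[-0.007,-0.112,0],[0,0,0]]]' | sed -n 2,3p
python3 - <<'E'
from lib import *
c,p,d=shot("wrist","w21")
jar(c,p,"orange");u=blobs(p,*HSV["orange"],100)[0];u=cen(u);z=d[int(u[1])-8:int(u[1])+9:8,int(u[0])-10:int(u[0])+11:10];print(u,z)
for dv in(-8,8):
  uu=np.array([u[0]+8,u[1]+dv]);print((c["R"].T@(np.linalg.inv(c["K"])@np.r_[uu,1]*d[int(uu[1]),int(uu[0])]-c["t"]))[2])
go(.6863,-.1583,.019,100)
E
```

```text
a 100 shift [-0.0062 -0.1137  0.0008] turn [-0.0003  0.0007 -0.0004] q6~ -118.6 deg -0.1
a 280 shift [-0.0062 -0.1137  0.0008] turn [0.0011 0.0005 0.9996] q6~ 61.4 deg 179.9
position: [0.6866, -0.1563, 0.2011]
tool_rot: [[-0.985, -0.174, 0.003], [-0.174, 0.985, -0.001], [-0.003, -0.001, -1.0]]
orange circle [ 697.  -156.9   22.9] stripe n 0 [nan nan] axis ang nan c->m ang nan
[313.7649 208.    ] [[0.2905 0.2932 0.2909]
 [0.2936 0.2935 0.2946]
 [0.3598 0.295  0.2958]]
0.06129105860111948
0.06098050555118584
a 100 shift [ 0.0024 -0.0035  0.3644] turn [-0.0004  0.001   0.0002] q6~ -122.4 deg 0.0
a 280 shift [ 0.0024 -0.0035  0.3644] turn [-0.0015 -0.0006 -0.9998] q6~ -302.4 deg -180.0
```

Run:
```python
from lib import *
c=camera_params("wrist");p=cv2.imread("pics/w21.png")[:,:,::-1].copy()
h=cv2.cvtColor(p,cv2.COLOR_RGB2HSV);m=cv2.inRange(h,np.array((4,100,60)),np.array((20,255,255)));m[:,:270]=0;m[:,370:]=0;m[250:]=0
m=cv2.morphologyEx(m,cv2.MORPH_OPEN,np.ones((3,3)));v,u=np.nonzero(m);hull=cv2.convexHull(np.c_[u,v].astype(np.int32))
(x,y),r=cv2.minEnclosingCircle(poly(c,hull,.062)*1000);print("circle",x,y,r,cv2.boundingRect(hull))
M=np.zeros_like(m);cv2.fillPoly(M,[hull],1);M=cv2.erode(M,np.ones((5,5)))
v,u=np.nonzero((p.max(2)<75)&(h[:,:,1]<110)&(M>0));s=np.array([cast(c,q,.062)[:2]*1000 for q in zip(u,v)])
k=s.mean(0);e=np.linalg.svd(s-k)[2][0];print(len(u),k,np.degrees(np.arctan2(e[1],e[0])),np.degrees(np.arctan2(k[1]-y,k[0]-x)))
```

```text
circle 685.9336547851562 -158.17214965820312 26.75601577758789 (288, 162, 56, 56)
155 [ 686.0132 -145.5206] 94.11472685293994 89.63958282861755
```

```bash
python3 -m handwheel '[[[0.003,-0.0035,0.08],[0,0,0]],[[0.003,-0.0035,0.16],[0,0,0]],[[0.003,-0.0035,0.24],[0,0,0]],[[0.003,-0.0035,0.3],[0,0,0]],[[0.003,-0.0035,0.34],[0,0,0]],[[0.003,-0.0035,0.362],[0,0,0]],[[0.003,-0.0035,0.364],[0,0,0]],[[0.003,-0.0035,0.364],[0,0,0]]]' 1 | sed -n 2,4p
python3 -m handwheel '[[[0,0,0],[0,0,0]],[[0,0,0],[0,0,0]],[[0,0,0],[0,0,0]],[[0,0,0],[0,0,0]],[[0,0,0],[0,0,0]],[[0,0,0],[0,0,0]],[[0,0,0],[0,0,0]]]' 0 40 | grep -E "pos|ft|wid|for"
python3 -m handwheel '[[[0,0,-0.02],[0,0,0]],[[0,0,-0.08],[0,0,0]],[[0,0,-0.15],[0,0,0]],[[0,0,-0.21],[0,0,0]],[[0,0,-0.25],[0,0,0]],[[0,0,-0.25],[0,0,0]],[[0,0,-0.25],[0,0,0]]]'  | grep -E "pos|ft|wid|for"
python3 - <<'E'
from lib import *
c,p,d=shot("wrist","w22");o=observe();P=np.array(o['position']);R=np.array(o['tool_rot'])
h=cv2.cvtColor(p,cv2.COLOR_RGB2HSV);m=cv2.inRange(h,np.array((4,100,40)),np.array((20,255,255)));m[:,:240]=0;m[:,400:]=0;m[:200]=0
zz=P[2]+.0425
v,u=np.nonzero(m);hull=cv2.convexHull(np.c_[u,v].astype(np.int32));print(cv2.boundingRect(hull))
M=np.zeros_like(m);cv2.fillPoly(M,[hull],1);M=cv2.erode(M,np.ones((7,7)))
v,u=np.nonzero((p.max(2)<75)&(h[:,:,1]<110)&(M>0));s=np.array([(R.T@(cast(c,q,zz)-P))[:2]*1000 for q in zip(u,v)])
k=s.mean(0);e=np.linalg.svd(s-k)[2][0];print(len(u),k,"tool-frame angle",np.degrees(np.arctan2(e[1],e[0])),u.min(),u.max(),v.min(),v.max())
cv2.imwrite("pics/c3.png",cv2.resize(p[200:360,220:420,::-1],None,fx=3,fy=3))
go(.5586,-.2495,.144,-72.75)
E
```

```text
position: [0.6866, -0.1593, 0.02]
tool_rot: [[-0.985, -0.174, 0.005], [-0.174, 0.985, -0.001], [-0.004, -0.002, -1.0]]
ft_force: [0.1, 0.1, 0.4]
position: [0.6866, -0.1596, 0.0202]
ft_force: [-1.0, 0.7, 5.4]
grip_width: 0.0529
gripper_force: 42.5
position: [0.6853, -0.1593, 0.1432]
ft_force: [-0.7, 0.1, -2.6]
grip_width: 0.0533
gripper_force: 42.6
(247, 228, 144, 117)
981 [-1.9737 13.7078] tool-frame angle 95.16358282727361 325 386 301 321
a -72.75 shift [ 0.2803 -0.134  -0.0037] turn [ 0.0003 -0.0001  0.9596] q6~ 50.0 deg 172.7
a 107.25 shift [ 0.2803 -0.134  -0.0037] turn [ 0.0001  0.0002 -0.0404] q6~ -130.0 deg -7.3
```

View pics/c3.png

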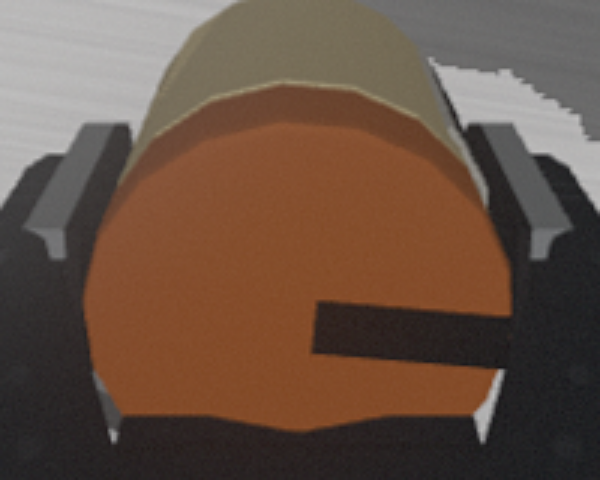

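The orange jar is held, its stripe pointing right in the crop (about 410,335), 95° in the tool frame. So the final closing angle is −74.3°.

```bash
python3 -m handwheel '[[[0.06,-0.03,0],[0,0,0.04]],[[0.12,-0.06,0],[0,0,0.08]],[[0.18,-0.09,0],[0,0,0.12]],[[0.24,-0.115,0],[0,0,0.16]],[[0.28,-0.134,0],[0,0,0.2]],[[0.28,-0.134,0],[0,0,0.24]],[[0.28,-0.134,0],[0,0,0.28]],[[0.28,-0.134,0],[0,0,0.32]],[[0.28,-0.134,0],[0,0,0.36]],[[0.28,-0.134,0],[0,0,0.4]]]' | grep -E "pos|wid"
python3 -m handwheel '[[[0,0,0],[0,0,0.04]],[[0,0,0],[0,0,0.08]],[[0,0,0],[0,0,0.12]],[[0,0,0],[0,0,0.16]],[[0,0,0],[0,0,0.2]],[[0,0,0],[0,0,0.24]],[[0,0,0],[0,0,0.28]],[[0,0,0],[0,0,0.32]],[[0,0,0],[0,0,0.36]],[[0,0,0],[0,0,0.4]]]' | grep -E "pos|wid"
python3 -m handwheel '[[[0,0,0],[0,0,0.04]],[[0,0,0],[0,0,0.08]],[[0,0,0],[0,0,0.12]],[[0,0,0],[0,0,0.16]],[[0,0,0],[0,0,0.168]],[[0,0,0],[0,0,0.168]],[[0,0,0],[0,0,0.168]]]' | grep -E "pos|wid"
python3 -c "
from lib import *
go(.5586,-.2495,.0245,-74.25)"
```

```text
position: [0.5588, -0.2493, 0.1418]
grip_width: 0.0531
position: [0.5588, -0.2493, 0.1418]
grip_width: 0.0532
position: [0.5592, -0.2495, 0.143]
grip_width: 0.0532
a -74.25 shift [-0.0016 -0.0005  0.2369] turn [ 0.0002 -0.0006  0.0007] q6~ 39.1 deg 0.1
a 105.75 shift [-0.0016 -0.0005  0.2369] turn [ 0.001   0.0003 -0.9993] q6~ -140.9 deg -179.9
```

```bash
python3 -m handwheel '[[[-0.0016,0,0.06],[0,-0.0006,0]],[[-0.0016,0,0.12],[0,-0.0006,0]],[[-0.0016,0,0.17],[0,-0.0006,0]],[[-0.0016,0,0.21],[0,-0.0006,0]],[[-0.0016,0,0.23],[0,-0.0006,0]],[[-0.0016,0,0.237],[0,-0.0006,0]],[[-0.0016,0,0.239],[0,-0.0006,0]],[[-0.0016,0,0.24],[0,-0.0006,0]]]' | grep -E "pos|ft|rot"
python3 -m handwheel '[[[0,0,0.0015],[0,0,0]],[[0,0,0.0015],[0,0,0]],[[0,0,0.0015],[0,0,0]]]' | grep -E "pos|ft|rot"
```

```text
position: [0.5594, -0.2503, 0.0245]
tool_rot: [[0.962, 0.272, 0.003], [0.272, -0.962, -0.002], [0.002, 0.003, -1.0]]
ft_force: [-0.0, -0.0, -0.4]
position: [0.5596, -0.2503, 0.0243]
tool_rot: [[0.962, 0.272, 0.003], [0.272, -0.962, -0.003], [0.002, 0.003, -1.0]]
ft_force: [-0.8, 0.3, 6.7]
```

In contact with the pad. I'll release and check.

```bash
python3 -m handwheel '[[[0,0,0],[0,0,0]],[[0,0,0],[0,0,0]],[[0,0,0],[0,0,0]],[[0,0,0],[0,0,0]],[[0,0,0],[0,0,0]],[[0,0,0],[0,0,0]]]' 1 40 | grep -E "pos|ft|wid"
python3 -m handwheel '[[[0,0,-0.06],[0,0,0]],[[0,0,-0.13],[0,0,0]],[[0,0,-0.2],[0,0,0]],[[0,0,-0.3],[0,0,0]],[[0,0,-0.4],[0,0,0]],[[0,0,-0.5],[0,0,0]],[[0,0,-0.5],[0,0,0]],[[0,0,-0.5],[0,0,0]]]' 1| grep -E "pos|width"
python3 -m handwheel '[[[-0.15,-0.15,0],[0,0,0]],[[-0.15,-0.15,0],[0,0,0]],[[-0.15,-0.15,0],[0,0,0]],[[-0.15,-0.15,0],[0,0,0]],[[-0.15,-0.15,0],[0,0,0]]]' 1| grep -E "pos|width"
python3 - <<'E'
from lib import *
c,p,d=shot("wrist","w23");h=cv2.cvtColor(p,cv2.COLOR_RGB2HSV);z=.066
for k,lo,hi,pad in(("orange",(4,100,60),(20,255,255),(558.6,-249.5)),("pink",(160,60,60),(178,190,255),(460.2,-267.3))):
    bs=[b for b in blobs(p,lo,hi,200) if np.linalg.norm(cast(c,cen(b),z)[:2]*1000-pad)<25]
    b=np.vstack(bs);hull=cv2.convexHull(b);(x,y),r=cv2.minEnclosingCircle(poly(c,hull,z)*1000)
    M=np.zeros(p.shape[:2],np.uint8);cv2.fillPoly(M,[hull],1);M=cv2.erode(M,np.ones((5,5)))
    v,u=np.nonzero((p.max(2)<85)&(M>0));s=np.array([cast(c,q,z)[:2]*1000 for q in zip(u,v)]);q=s.mean(0);e=np.linalg.svd(s-q)[2][0]
    print(k,"c",x,y,r,len(u),"axis",np.degrees(np.arctan2(e[1],e[0])),"cm",np.degrees(np.arctan2(q[1]-y,q[0]-x)))
for b in blobs(p,*HSV["blue"],50)[:3]: print("blue",cen(b),cast(c,cen(b),.004))
c,p,d=shot("top","top_end")
E
```

```text
position: [0.559, -0.25, 0.0228]
ft_force: [-0.7, 0.7, 0.1]
grip_width: 0.0856
position: [0.5587, -0.2497, 0.2735]
grip_width: 0.0856
position: [0.4667, -0.1983, 0.272]
grip_width: 0.0856
orange c 557.3170166015625 -248.8705291748047 26.69548988342285 108 axis -79.16572593966634 cm -78.84971714543367
pink c 462.67950439453125 -266.78094482421875 27.515697479248047 88 axis -81.08556195555659 cm -86.55427555151708
```

View pics/w23.png

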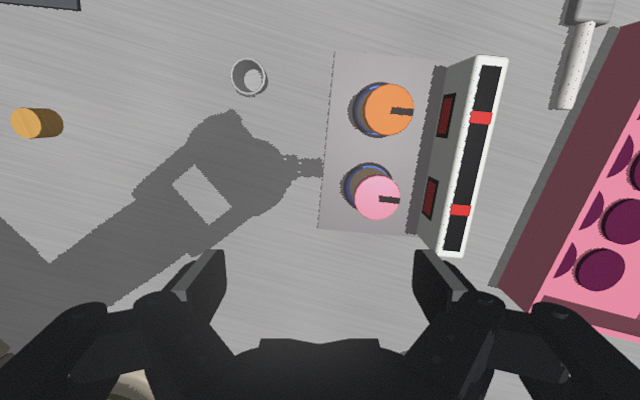

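Both jars stand centred on their pads, with the stripes at (402,111) and (390,199) pointing at the windows. I'll do one last numeric check on the lever and dies.

Run:
```python
from lib import *
c=camera_params("top");p=cv2.imread("pics/top_end.png")[:,:,::-1].copy();h=cv2.cvtColor(p,cv2.COLOR_RGB2HSV)
m=(((h[:,:,0]>170)|(h[:,:,0]<6))&(h[:,:,1]>140)&(h[:,:,2]>60)).astype(np.uint8);m[:,310:]=0;m[:140]=0;m[215:]=0;m[:,:200]=0
v,u=np.nonzero(m);s=np.array([cast(c,q,.069)[:2]*1000 for q in zip(u,v)],np.float32)
l=cv2.fitLine(s,cv2.DIST_HUBER,0,1,1).ravel();print(len(u),"bar dir",np.degrees(np.arctan2(l[1],l[0])),l[2:])
for k in("green","yellow","purple"):
    for b in blobs(p,*HSV[k],12)[:8]:
        if 140<cen(b)[1]<260 and 190<cen(b)[0]<480: print(k,cv2.contourArea(b),cast(c,cen(b),.052)[:2])
print(observe()['time_s'])
```

```text
316 bar dir -80.16598 [598.3136 265.7196]
green 45.5 [0.5813 0.1917]
green 32.0 [0.6314 0.2041]
green 27.0 [0.5985 0.1987]
yellow 47.5 [0.5719 0.2463]
yellow 32.5 [0.622  0.2555]
yellow 29.5 [0.5892 0.2523]
purple 60.5 [0.5604 0.2992]
purple 39.0 [0.6113 0.3101]
purple 35.0 [0.5794 0.3053]
57.9
```

```bash
python3 -c "
from rig import *
print(close_job())"
```

```text
the job is handed in; nothing more can be done
None
```

The job is handed in: all three dies are seated in their own pockets with the lever shut over them, and both jars stand on the scan pads with their labels facing the windows (the orange jar was knocked aside mid-run, so I re-measured it before gripping it); my last camera check agreed, at 58 s of the 208 s limit, but no verdict came back.

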